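# Draw the seized stop pins and tip the carving board

### The arm

A 7-joint arm with a two-finger parallel gripper is mounted at the origin on the work surface. World frame = base frame: x ahead of the robot, y to its left, z up, the work surface at z = 0. Lengths are in m, angles in rad, forces in N, time in s.
With the tool pointing down it reaches from about 0.4 to 0.9 m from the base axis. Payload 5.6 kg.
Tool frame: the origin (TCP) lies midway between the tips of the shut fingers; the grasp point (between the pads) lies ctrl.grip_point_offset behind it (ctrl.grip_point_offset is the distance from the TCP to the grasp point, in m); z points along the fingers, y is the line along which they close (so a half turn about z gives the same grasp; the last joint's range is limited). The gripper opens to 92 mm and grips with 3 to 60 N. Pads are 20 mm wide; open, the fingers measure 128 mm over their backs; the gripper's body (75 mm by 189 mm) begins 69 mm behind the grasp point.
Start: joints at [1.105, 0.468, -0.012, 1.603, 0.006, 1.071, -0.056], TCP at [0.267, -0.593, 0.215] pointing down, gripper open.
Joint ranges: [-2.53, 2.53], [-0.31, 2.02], [-1.57, 1.55], [0.28, 2.44], [-1.29, 4.43], [0.15, 1.84], [-2.92, 2.92]. Speed limits (rad/s): [2.57, 2.57, 3.14, 3.14, 3.14, 3.14, 3.14].

### API

Orientations are given as a 3x3 rotation matrix whose columns are the frame's x, y, z axes.
In Python, from station import ctrl, optics gives the robot as it stands.
- The arm moves only by the tool servo_tool, never from a script. Its argument "plan" is a list of rows, each a list of 6 numbers: the shift along the world's x, y, z each as a share of 25 mm, from -1 to 1, then the turn, a rotation vector about the world's x, y, z each as a share of 5 degrees, from -1 to 1. A call has 1 to 10 rows; each row shifts and turns the commanded pose from where the row before left it; what a row does not reach is not made up. A row lasts 1/8 s, in which the tool goes at most 62.5 mm and 10.7 degrees, less where a joint would pass 70% of its speed; a pose out of reach is approached as far as the arm can. A call with a number of a shift or a turn outside -1 to 1 is refused whole. A call with a gripper value outside its range is refused whole. "fingers" is the opening, from 0 (shut) to 1 (fully open), set as the call begins (left out, the last holds). The fingers move at their own pace and stop on an object; "force" is the grip in N (left out, the last holds). Time passes only in rows, so rows that do not move let the fingers close. It gives the time, the measured TCP pose, the force, the opening and the grip force at its end, in the units of the state.
- ctrl.read_state(): the state, without advancing time (a new reading comes with each control period).
- optics.get_image(name): name is "side" or "top"; returns a dict with "image" (420x560x3 uint8, blue, green, red), "z_map" (420x560 float32, m along the optical axis (not along the pixel's ray), 0 where there is no reading), "intrinsics" (3x3 intrinsics, pixels), "rvec" (rotation vector, rad) and "tvec" (3), from world to camera coordinates, as OpenCV has them. Camera axes: x right, y down, z forward; pixel columns grow to the right and rows downward; lengths in m; the calibration is good to about 2 mm. A picture is of the moment at which its call begins.
- ctrl.finish_job(): hands the job in; it is judged then, once.
The state is a dict: "t": time; "q": joint angles; "joint_vel": joint speeds; "joint_torque": joint torques, N m; "eef_pos": TCP position; "tcp_rot": TCP orientation; "ft_force": force on the tool from outside, world axes, zero at the start; "wrist_torque": the same for the moment, N m; "grip_width": finger opening in m; "grip_force": force on a finger pad.
Only numpy, scipy, OpenCV 4.12 (cv2) and the standard library are available. Lean on these libraries where they do the work, as an engineer would, in place of code of your own. Each camera call takes 0.05 s, during which the arm holds its last target. There are 200 camera calls.

### The job

The stop pins in the tip-up carving board have seized in their bores: work each one loose by twisting it to and fro while drawing it out, so that the board stays down on its stand, and put all the pins in the plywood caddy. Then lift the board by its handle to 35 degrees, hold it there for a moment so that the carved blocks slide into the catch box, and lower it level again. Do not disturb the mallet, the wax jar or the chisel.

Things in the scene. Friction and masses are not known exactly. Their poses are not given: they have to be found in the camera images.
- stand: Fixed wooden stand that carries the tipping board and, on its -y side, the catch box. Origin on the table under the board's middle; x along the hinge, y from the hinge towards the handle. The hinge axis runs along x through (0, -160, 75) mm. Next to the hinge lies the catch box.
- bed (a joint): Tilt of the tipping board in rad: 0 level, resting on the stand under its own weight; it grows as the handle end rises; 35 degrees is 0.61. Free hinge, no detent: the board falls back when let go. An upward pull of about 20 to 35 N on a pin lifts it.
- board_mid (a point): Middle of the board's waxed top, 160 mm from the hinge, 85 mm above the table when level. The board is 0.7 kg, 270 mm wide in x and 320 mm long from the hinge, 18 mm thick. Side rails and a rail at the handle end stand 12 to 18 mm above its top; the edge at the hinge is open. Carved blocks start to slide at about 15 degrees. Moves with the board.
- handle (a point): Middle of the board's handle: a round steel bar 14 mm thick and 160 mm long, parallel to the hinge, 365 mm from the hinge axis with its centre 45 mm beyond the board's end; the bar's centre is 75 mm above the table when level, and its ends turn back to the board. Moves with the board.
- bore1 (a point): Mouth of bore 1 in the board's top, -80 mm along x from the middle and 80 mm from the hinge. 24 mm bore, 45 mm deep, square to the board, with jaws that grip the pin: about 40 N to pull it straight (the board lifts instead), but some 15 N while it is twisted (0.5 Nm) through 1 rad for each 4 mm that it rises.
- bore2 (a point): Mouth of bore 2 in the board's top, 0 mm along x from the middle and 80 mm from the hinge. 24 mm bore, 45 mm deep, square to the board, with jaws that grip the pin: about 40 N to pull it straight (the board lifts instead), but some 15 N while it is twisted (0.5 Nm) through 1 rad for each 4 mm that it rises.
- bore3 (a point): Mouth of bore 3 in the board's top, 80 mm along x from the middle and 80 mm from the hinge. 24 mm bore, 45 mm deep, square to the board, with jaws that grip the pin: about 40 N to pull it straight (the board lifts instead), but some 15 N while it is twisted (0.5 Nm) through 1 rad for each 4 mm that it rises.
- box_floor (a point): Centre of the catch box's rubber floor, 8 mm above the table. Inside, the box is 306 mm along the stand's x and 176 mm along its y; side walls 100 mm, far wall 120 mm, wall under the board 58 mm high.
- pin1: Steel stop pin, 120 mm long, 0.25 kg, may be absent: round shank 24 mm across and 90 mm long, with a square head 32 x 32 mm and 30 mm high on top. Origin at the centre of its foot, z towards the head (head centre at z = 105 mm), x and y square to the head's flats. At the start it stands 45 mm deep in its bore, with the head 45 to 75 mm above the board.
- pin2: Steel stop pin, 120 mm long, 0.25 kg, may be absent: round shank 24 mm across and 90 mm long, with a square head 32 x 32 mm and 30 mm high on top. Origin at the centre of its foot, z towards the head (head centre at z = 105 mm), x and y square to the head's flats. At the start it stands 45 mm deep in its bore, with the head 45 to 75 mm above the board.
- pin3: Steel stop pin, 120 mm long, 0.25 kg, may be absent: round shank 24 mm across and 90 mm long, with a square head 32 x 32 mm and 30 mm high on top. Origin at the centre of its foot, z towards the head (head centre at z = 105 mm), x and y square to the head's flats. At the start it stands 45 mm deep in its bore, with the head 45 to 75 mm above the board.
- pin1_mid (a point): Middle of pin1, 60 mm from its foot on its axis.
- pin2_mid (a point): Middle of pin2, 60 mm from its foot on its axis.
- pin3_mid (a point): Middle of pin3, 60 mm from its foot on its axis.
- rosette: Carved wooden disc, 68 mm across and 26 mm high (relief to 32 mm), lying loose on the board; may be absent. Origin at the centre of its underside.
- corner_block: Carved square wooden block, 62 x 62 x 26 mm (relief to 32 mm), lying loose on the board; may be absent. Origin at the centre of its underside.
- scroll_block: Carved oblong wooden block, 56 x 88 x 26 mm (relief to 32 mm), lying loose on the board; may be absent. Origin at the centre of its underside.
- caddy: Loose open plywood caddy for the pins, 0.6 kg, 200 x 120 mm (x by y) and 75 mm high, walls and floor 5 mm. Origin at the centre of its underside. Pins may stand, lean or lie in it.
- mallet: Wooden carver's mallet lying on the table, head 130 x 60 x 60 mm, handle towards its -y, 280 mm long over all. Leave alone. Origin on the table under the head, near its middle.
- wax_jar: Amber glass jar with a steel cap, 72 mm across, 85 mm high. Leave alone. Origin at the centre of its underside.
- chisel: Chisel lying on the table, 240 mm long, wooden handle to its -x, blade to +x. Leave alone. Origin on the table under the ferrule.
There are look-alikes about, which are no part of the job. What is shaped like the pin2 but yellow is not meant. Leave any purple look-alike of the pin3 alone.

How it is judged:
By the outcome, as a careful person would: the job done as asked, in the order asked, and still so for the second after the job is handed in, with the robot touching nothing.
Of pin1, pin2, pin3 only 2 to 3 are there at a start; the rules pass over those that are not, and their reading is None.
Of rosette, corner_block, scroll_block only 2 to 3 are there at a start; the rules pass over those that are not, and their reading is None.
At some moment in a run one of caddy may be knocked a few centimetres aside while the robot is not near it.
Once in a run the grip may slacken for a moment while it holds something.
It also fails if it takes over 210 s, if anything falls off the work surface, if the arm or the gripper's body presses on something with over 40 N, if the wrist force passes 120 N, or if a joint passes its speed limit or range.

## Working session

There is one attempt and no reset: what is moved stays moved. The work goes in short steps, Python scripts to look and compute and a tool call to move; the robot and the scene stay as the last step left them, time stands still between calls to the robot, and variables do not carry over. Pictures are saved under pics/ and viewed, at most 14 in all, crops included, and the job is handed in when it is done.

Besides the shell and the picture viewer there is one more tool, called as name(argument=value, ...) on one line, values as JSON. servo_tool: Moves the arm, as the interface text tells. Shift numbers are shares of 25 mm and turn numbers shares of 5 degrees, none past 1 either way. Its arguments: {"type":"object","properties":{"plan":{"type":"array","items":{"type":"array","items":{"type":"number","minimum":-1,"maximum":1}}},"fingers":{"type":"number"},"force":{"type":"number"}},"required":["plan"]}

```bash
mkdir -p pics
cat > h.py <<'E'
import numpy as np, cv2
from station import ctrl, optics
def cap(n):
    d=optics.get_image(n); d['R']=cv2.Rodrigues(np.array(d['rvec'],float))[0]; d['t']=np.array(d['tvec'],float).ravel(); d['K']=np.array(d['intrinsics']); return d
def cloud(d):
    z=d['z_map']; v,u=np.mgrid[:z.shape[0],:z.shape[1]]; K=d['K']
    P=np.stack([(u-K[0,2])/K[0,0]*z,(v-K[1,2])/K[1,1]*z,z],-1)
    W=(P-d['t'])@d['R']; W[z<=0]=np.nan; return W
def proj(d,p):
    return cv2.projectPoints(np.array(p,float).reshape(-1,3),d['R'],d['t'],d['K'],None)[0].reshape(-1,2)
E
python3 - <<'E'
from h import *
for n in('top','side'):
    d=cap(n); cv2.imwrite(f'pics/{n}0.png',cv2.resize(d['image'],None,fx=1.4,fy=1.4)); print(n,-d['R'].T@d['t'],d['K'][0,0]); np.save(n+'0.npy',cloud(d)); cv2.imwrite(n+'0raw.png',d['image'])
s=ctrl.read_state(); print(s,ctrl.grip_point_offset)
E
```

```text
top [0.4575913  0.00401063 1.30962398] 409.8696873317024
side [ 0.53217593 -0.93254057  0.73263878] 480.67004286388453
{'t': 0.1, 'q': array([ 1.10500879,  0.46828409, -0.01161814,  1.60348049,  0.00602595,
        1.07141737, -0.05634459]), 'joint_vel': array([ 0.00080421, -0.00241633, -0.00038359, -0.00191252, -0.0010175 ,
       -0.00086016,  0.00138399]), 'joint_torque': array([ 1.25594022e-03, -5.21656108e+01, -1.20777026e-02, -2.44369537e+01,
       -5.67305891e-02,  1.40484810e-02,  8.08014033e-05]), 'eef_pos': array([ 0.26643168, -0.59233306,  0.21376001]), 'tcp_rot': array([[ 9.11982826e-01,  4.10227689e-01, -7.53610930e-04],
       [ 4.10228360e-01, -9.11981821e-01,  1.36035091e-03],
       [-1.29225858e-04, -1.54976925e-03, -9.99998791e-01]]), 'ft_force': array([-0.70490912,  0.41840211,  0.04655385]), 'wrist_torque': array([-0.01311912, -0.00683727, -0.02646758]), 'grip_force': 0.0, 'grip_width': 0.09201764819132863} 0.0187
```

View pics/top0.png

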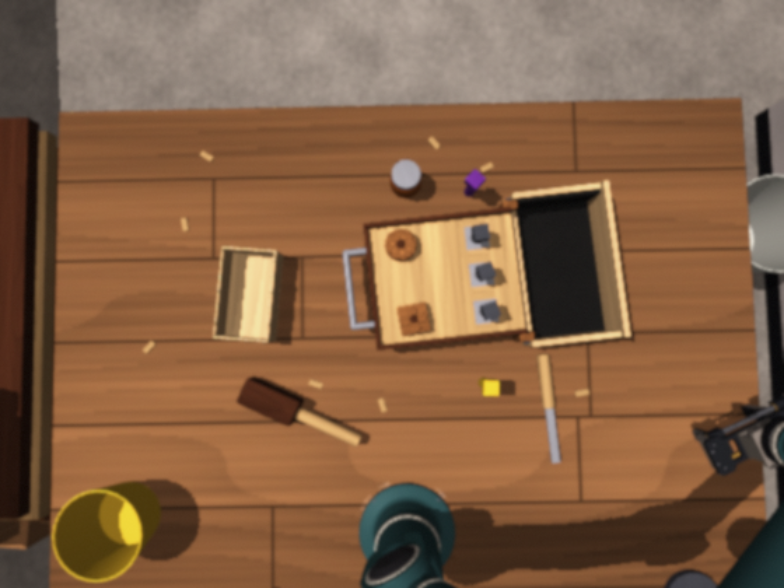

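View pics/side0.png

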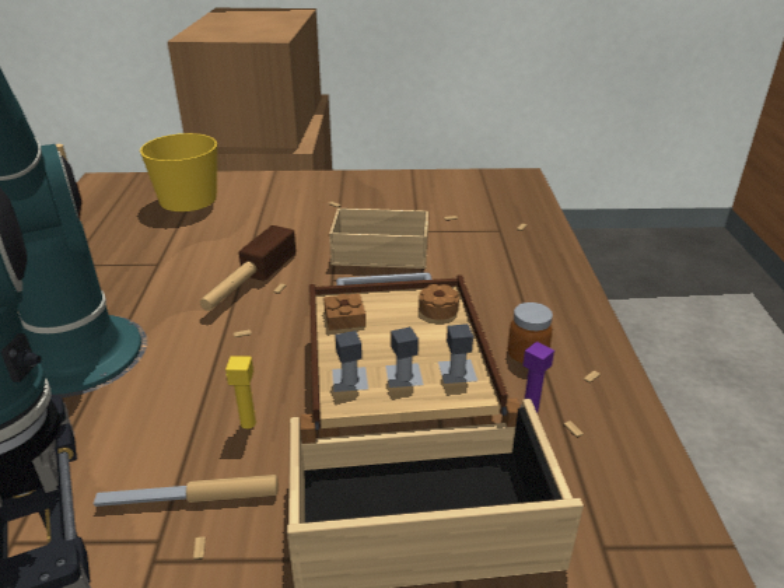

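Top view: board (370–530, 215–345), three dark pins at (480,235), (484,273), (488,311), rosette (402,244), corner block (413,319), handle (355,290), caddy (247,294), mallet, jar, chisel, yellow/purple decoys. Side view agrees: three pins, two blocks.

Run:
```python
from h import *
W=np.load('top0.npy'); im=cv2.imread('top0raw.png')
hsv=cv2.cvtColor(im,cv2.COLOR_BGR2HSV)
def rect(m,name):
    n,l,st,c=cv2.connectedComponentsWithStats(m.astype(np.uint8))
    for i in range(1,n):
        if st[i,4]>25:
            p=W[l==i]; r=cv2.minAreaRect((p[:,:2]*1000).astype(np.float32)); print(name,st[i,4],p[:,2].mean().round(3),np.round(r[0],1),np.round(r[1],1),round(r[2],1))
X,Y,Z=W[...,0],W[...,1],W[...,2]
rect((Z>.148)&(Z<.175)&(X>.35)&(X<.7)&(Y<.2)&(Y>-.25),'head')
rect((Z>.1)&(Z<.13)&(X>.35)&(X<.7)&(Y<.2)&(Y>-.1),'blk')
rect((Z>.065)&(Z<.078)&(X>.35)&(X<.7)&(Y<.4)&(Y>-.5),'75')
rect((Z>.078)&(Z<.09)&(X>.35)&(X<.7)&(Y<.2)&(Y>-.3),'handle/boardtop')
rect((Z>.09)&(Z<.14)&(X>.3)&(X<.8)&(Y<.2)&(Y>-.5),'walls')
rect((Z>.02)&(Z<.075)&(X>.15)&(X<.35)&(Y<.5)&(Y>-.5),'low')
```

```text
head 135 0.158 [ 645.4 -160.1] [31.9 32.8] 7.2
head 133 0.158 [ 566.1 -167.7] [31.8 31.7] 20.2
head 133 0.158 [ 486.6 -175.1] [31.9 31.4] 17.5
blk 122 0.103 [683.5 -31. ] [ 10.2 137.4] 5.2
blk 40 0.103 [674.7  60.8] [ 9.9 42.4] 5.7
blk 409 0.113 [630.    3.7] [62.  66.3] 88.9
blk 447 0.111 [473.3 -20.5] [61.4 61.7] 10.3
blk 139 0.103 [422.4 -21.7] [ 13.8 156.2] 3.6
75 124 0.071 [ 574.6 -441.9] [236.7   4.4] 5.0
75 107 0.072 [585.8 392. ] [ 38.5 119.9] 67.2
75 192 0.073 [531.1 314.6] [ 69.1 201.9] 82.2
handle/boardtop 7147 0.084 [559.5 -91.3] [251.1 311.3] 5.4
handle/boardtop 267 0.081 [540.9  97.4] [170.8  49.5] 5.5
handle/boardtop 71 0.083 [ 432.  -261.7] [28.1 29.8] 64.3
walls 144 0.116 [ 764.  -156.1] [30.9 32. ] 44.0
walls 1538 0.105 [ 584.2 -352.5] [330.6 201.6] 5.3
walls 1076 0.1 [559.  -86.9] [270.7 316.9] 5.5
walls 415 0.113 [630.    3.7] [66.8 66.1] 32.2
walls 448 0.111 [473.2 -19.6] [61.4 63.5] 10.3
walls 142 0.116 [ 328.2 -176. ] [30.6 32.7] 86.8
low 177 0.025 [ 309.6 -315.4] [78.7 24.5] 3.9
low 1390 0.051 [267.6 229.6] [280.   61.6] 64.9
```

Run:
```python
from h import *
for n in('top','side'):
    W=np.load(n+'0.npy'); X,Y,Z=W[...,0],W[...,1],W[...,2]
    for c in((.4866,-.1751),(.5661,-.1677),(.6454,-.1601)):
        p=W[(abs(X-c[0])<.03)&(abs(Y-c[1])<.03)&(Z>.134)]; r=cv2.minAreaRect((p[:,:2]*1000).astype(np.float32)); 
        # side faces / edges: best-fit yaw by minimizing robust extent
        q=p[:,:2]; best=min((np.ptp(q@[np.cos(a),np.sin(a)])+np.ptp(q@[-np.sin(a),np.cos(a)]),np.degrees(a)) for a in np.radians(np.arange(-45,45,1)))
        print(n,len(p),np.round(r[0],1),np.round(r[1],1),round(r[2],1),best,p[:,2].max())
    m=(X>.38)&(X<.68)&(Y>.19)&(Y<.43)&(Z>.06)&(Z<.085)
    r=cv2.minAreaRect((W[m][:,:2]*1000).astype(np.float32)); print('caddy',r)
```

```text
top 140 [ 486.5 -175. ] [31.9 31.6] 17.5 (np.float64(0.06368552019622559), np.float64(18.0)) 0.16375682235100014
top 143 [ 566.1 -167.6] [31.9 31.9] 19.3 (np.float64(0.06381954556627495), np.float64(19.0)) 0.1631655073785095
top 149 [ 645.4 -160. ] [31.9 32.8] 7.2 (np.float64(0.06476903433714973), np.float64(7.0)) 0.16484549252839772
caddy ((534.1527709960938, 343.0274658203125), (123.07171630859375, 200.15098571777344), 84.71800994873047)
side 348 [ 487.3 -179.2] [31.7 35.8] 17.1 (np.float64(0.06746931856031796), np.float64(17.0)) 0.16263587299141125
side 353 [ 567.2 -172.2] [32.6 34.4] 20.3 (np.float64(0.0670529658605335), np.float64(20.0)) 0.1636582312491494
side 343 [ 646.4 -163.9] [32.2 36.3] 9.3 (np.float64(0.068570507122517), np.float64(9.0)) 0.16288613336065724
caddy ((535.7291870117188, 338.60418701171875), (129.14659118652344, 200.16087341308594), 84.79679107666016)
```

servo_tool(plan=[[0.5, 0.9, 0.3, 0, 0, -0.35], [0.5, 0.9, 0, 0, 0, -0.35], [0.5, 0.9, 0, 0, 0, -0.35], [0.5, 0.9, 0, 0, 0, -0.3], [0.5, 0.9, 0, 0, 0, 0], [0.5, 0.9, 0, 0, 0, 0], [0.5, 0.9, 0, 0, 0, 0], [0.5, 0.9, 0, 0, 0, 0], [0.5, 0.9, 0, 0, 0, 0], [0.5, 0.9, 0, 0, 0, 0]], fingers=0.55)

```text
t: 1.35
eef_pos: [0.3918, -0.3668, 0.2218]
tcp_rot: [[0.954, 0.3, -0.001], [0.3, -0.954, 0.0], [-0.0, -0.001, -1.0]]
ft_force: [-0.3, -0.9, 1.1]
grip_width: 0.0507
grip_force: 0.0
```

servo_tool(plan=[[0.475, 0.955, 0, 0, 0, 0], [0.475, 0.955, 0, 0, 0, 0], [0.475, 0.955, 0, 0, 0, 0], [0.475, 0.955, 0, 0, 0, 0], [0.475, 0.955, 0, 0, 0, 0], [0.475, 0.955, 0, 0, 0, 0], [0.475, 0.955, 0, 0, 0, 0], [0.475, 0.955, 0, 0, 0, 0], [0, 0, 0, 0, 0, 0], [0, 0, 0, 0, 0, 0]])

```text
t: 2.6
eef_pos: [0.486, -0.1778, 0.2218]
tcp_rot: [[0.954, 0.299, -0.001], [0.299, -0.954, -0.0], [-0.001, 0.0, -1.0]]
ft_force: [-0.3, -0.8, -0.2]
grip_width: 0.0505
grip_force: 0.0
```

```bash
python3 -c "
from h import *
s=ctrl.read_state();print(s['eef_pos'],s['q'],s['ft_force'])
d=cap('side');cv2.imwrite('pics/s1.png',cv2.resize(d['image'][180:320,180:400],None,fx=3,fy=3))"
```

```text
[ 0.48603327 -0.17778321  0.22184013] [ 0.4721493   0.25092114 -0.21751504  1.90506791  0.06479743  0.99292236
 -1.04101843] [-0.33021487 -0.78530268 -0.17239437]
```

View pics/s1.png

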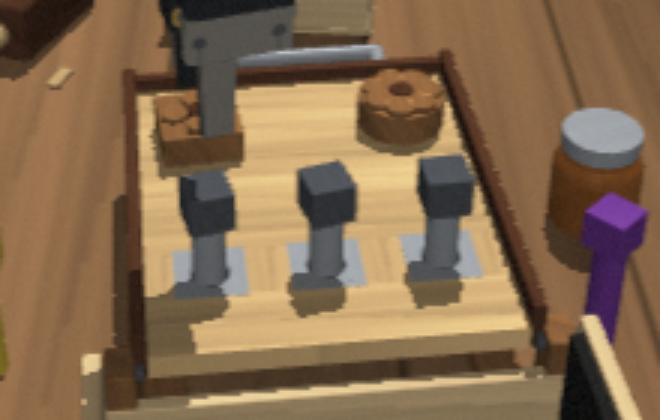

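The fingers hang straight over pin1 (crop ~(215,120) over head (207,200)), aligned with its flats.

servo_tool(plan=[[0.02, 0.05, -0.64, 0, 0, 0], [0, 0, -0.64, 0, 0, 0], [0, 0, -0.64, 0, 0, 0], [0, 0, -0.64, 0, 0, 0], [0, 0, -0.64, 0, 0, 0], [0, 0, -0.64, 0, 0, 0], [0, 0, 0, 0, 0, 0]])

```text
t: 3.52
eef_pos: [0.4862, -0.1752, 0.1246]
tcp_rot: [[0.954, 0.3, -0.003], [0.3, -0.954, 0.001], [-0.002, -0.002, -1.0]]
ft_force: [-0.3, -0.7, 0.6]
grip_width: 0.0506
grip_force: 0.0
```

servo_tool(plan=[[0, 0, 0, 0, 0, 0], [0, 0, 0, 0, 0, 0], [0, 0, 0, 0, 0, 0], [0, 0, 0, 0, 0, 0], [0, 0, 0, 0, 0, 0]], fingers=0, force=50)

```text
t: 4.15
eef_pos: [0.4878, -0.176, 0.1267]
tcp_rot: [[0.954, 0.3, 0.001], [0.3, -0.954, -0.001], [0.001, 0.001, -1.0]]
ft_force: [0.1, -1.5, 4.6]
grip_width: 0.0315
grip_force: 50.0
```

servo_tool(plan=[[0, 0, 0, 0, 0, 1], [0, 0, 0.012, 0, 0, 1], [0, 0, 0.012, 0, 0, 1], [0, 0, 0.012, 0, 0, 1], [0, 0, 0.012, 0, 0, 1], [0, 0, 0.012, 0, 0, 1], [0, 0, 0.012, 0, 0, 1], [0, 0, 0.012, 0, 0, 1], [0, 0, 0.012, 0, 0, 1], [0, 0, 0.012, 0, 0, 1]])

```text
t: 5.4
eef_pos: [0.4863, -0.1744, 0.1272]
tcp_rot: [[0.381, 0.924, -0.002], [0.924, -0.381, 0.002], [0.002, -0.003, -1.0]]
ft_force: [2.6, 0.2, -10.1]
grip_width: 0.0319
grip_force: 50.0
```

servo_tool(plan=[[0, 0, 0, 0, 0, -1], [0, 0, 0.012, 0, 0, -1], [0, 0, 0.012, 0, 0, -1], [0, 0, 0.012, 0, 0, -1], [0, 0, 0.012, 0, 0, -1], [0, 0, 0.012, 0, 0, -1], [0, 0, 0.012, 0, 0, -1], [0, 0, 0.012, 0, 0, -1], [0, 0, 0.012, 0, 0, -1], [0, 0, 0.012, 0, 0, -1]])

```text
t: 6.65
eef_pos: [0.4874, -0.1759, 0.1292]
tcp_rot: [[0.954, 0.3, 0.001], [0.3, -0.954, -0.001], [0.0, 0.001, -1.0]]
ft_force: [7.0, -4.2, -19.3]
grip_width: 0.0315
grip_force: 50.0
```

servo_tool(plan=[[0, 0, 0, 0, 0, -1], [0, 0, 0.012, 0, 0, -1], [0, 0, 0.012, 0, 0, -1], [0, 0, 0.012, 0, 0, -1], [0, 0, 0.012, 0, 0, -1], [0, 0, 0.012, 0, 0, -1], [0, 0, 0.012, 0, 0, -1], [0, 0, 0.012, 0, 0, -1], [0, 0, 0.012, 0, 0, -1], [0, 0, 0.012, 0, 0, -1]])

```text
t: 7.9
eef_pos: [0.487, -0.1777, 0.1317]
tcp_rot: [[0.843, -0.539, 0.0], [-0.539, -0.843, -0.003], [0.002, 0.003, -1.0]]
ft_force: [6.5, -8.0, -21.5]
grip_width: 0.0314
grip_force: 50.0
```

```bash
cat >> h.py <<'E'
def tilt():
    W=cloud(cap('side')); X,Y,Z=W[...,0],W[...,1],W[...,2]
    m=(X>.53)&(X<.59)&(Y>-.13)&(Y<.02)&(abs(Z-.095)<.035)
    p=W[m]; c=np.linalg.lstsq(np.c_[p[:,:2],np.ones(len(p))],p[:,2],rcond=None)[0]; return np.degrees(c[1]),np.median(p[:,2]),len(p)
E
python3 -c "
from h import *
print(tilt())
W=np.load('side0.npy');X,Y,Z=W[...,0],W[...,1],W[...,2]
p=W[(X>.53)&(X<.59)&(Y>-.13)&(Y<.02)&(abs(Z-.095)<.035)]; c=np.linalg.lstsq(np.c_[p[:,:2],np.ones(len(p))],p[:,2],rcond=None)[0]; print(np.degrees(c[1]),np.median(p[:,2]))"
```

```text
(np.float64(-0.08910030780374409), np.float64(0.08555815439331181), 683)
0.09419987472762506 0.08564069645866756
```

servo_tool(plan=[[0.03, -0.03, 0, 0, 0, 1], [0, 0, 0.009, 0, 0, 1], [0, 0, 0.009, 0, 0, 1], [0, 0, 0.009, 0, 0, 1], [0, 0, 0.009, 0, 0, 1], [0, 0, 0.009, 0, 0, 1], [0, 0, 0.009, 0, 0, 1], [0, 0, 0.009, 0, 0, 1], [0, 0, 0.009, 0, 0, 1], [0, 0, 0.009, 0, 0, 1]])

```text
t: 9.2
eef_pos: [0.4875, -0.1761, 0.1337]
tcp_rot: [[0.953, 0.302, -0.001], [0.302, -0.953, 0.001], [-0.0, -0.001, -1.0]]
ft_force: [6.4, -1.3, -18.6]
grip_width: 0.0318
grip_force: 50.0
```

servo_tool(plan=[[0, 0, 0.01, 0, 0, 1], [0, 0, 0.01, 0, 0, 1], [0, 0, 0.01, 0, 0, 1], [0, 0, 0.01, 0, 0, 1], [0, 0, 0.01, 0, 0, 1], [0, 0, 0.01, 0, 0, 1], [0, 0, 0.01, 0, 0, 1], [0, 0, 0.01, 0, 0, 1], [0, 0, 0.01, 0, 0, 1], [0, 0, 0.01, 0, 0, 1]])

```text
t: 10.45
eef_pos: [0.4863, -0.1747, 0.1359]
tcp_rot: [[0.381, 0.925, -0.003], [0.925, -0.381, 0.004], [0.002, -0.005, -1.0]]
ft_force: [2.5, 2.8, -15.2]
grip_width: 0.0315
grip_force: 50.0
```

servo_tool(plan=[[0, 0, 0, 0, 0, -1], [0, 0, 0.011, 0, 0, -1], [0, 0, 0.011, 0, 0, -1], [0, 0, 0.011, 0, 0, -1], [0, 0, 0.011, 0, 0, -1], [0, 0, 0.011, 0, 0, -1], [0, 0, 0.011, 0, 0, -1], [0, 0, 0.011, 0, 0, -1], [0, 0, 0.011, 0, 0, -1], [0, 0, 0.011, 0, 0, -1]])

```text
t: 11.7
eef_pos: [0.4873, -0.176, 0.1385]
tcp_rot: [[0.954, 0.3, -0.001], [0.3, -0.954, 0.0], [-0.001, -0.001, -1.0]]
ft_force: [5.9, -2.4, -19.4]
grip_width: 0.0315
grip_force: 50.0
```

servo_tool(plan=[[0, 0, 0.011, 0, 0, -1], [0, 0, 0.011, 0, 0, -1], [0, 0, 0.011, 0, 0, -1], [0, 0, 0.011, 0, 0, -1], [0, 0, 0.011, 0, 0, -1], [0, 0, 0.011, 0, 0, -1], [0, 0, 0.011, 0, 0, -1], [0, 0, 0.011, 0, 0, -1], [0, 0, 0.011, 0, 0, -1], [0, 0, 0.011, 0, 0, -1]])

```text
t: 12.95
eef_pos: [0.487, -0.1776, 0.1411]
tcp_rot: [[0.843, -0.538, -0.002], [-0.538, -0.843, -0.002], [-0.0, 0.003, -1.0]]
ft_force: [5.9, -6.2, -21.5]
grip_width: 0.0314
grip_force: 50.0
```

servo_tool(plan=[[0, 0, 0, 0, 0, 1], [0, 0, 0.011, 0, 0, 1], [0, 0, 0.011, 0, 0, 1], [0, 0, 0.011, 0, 0, 1], [0, 0, 0.011, 0, 0, 1], [0, 0, 0.011, 0, 0, 1], [0, 0, 0.011, 0, 0, 1], [0, 0, 0.011, 0, 0, 1], [0, 0, 0.011, 0, 0, 1], [0, 0, 0.011, 0, 0, 1]])

```text
t: 14.2
eef_pos: [0.4873, -0.176, 0.1434]
tcp_rot: [[0.953, 0.302, -0.001], [0.302, -0.953, 0.001], [-0.001, -0.002, -1.0]]
ft_force: [6.7, -2.3, -21.4]
grip_width: 0.0317
grip_force: 50.0
```

servo_tool(plan=[[0, 0, 0.011, 0, 0, 1], [0, 0, 0.011, 0, 0, 1], [0, 0, 0.011, 0, 0, 1], [0, 0, 0.011, 0, 0, 1], [0, 0, 0.011, 0, 0, 1], [0, 0, 0.011, 0, 0, 1], [0, 0, 0.011, 0, 0, 1], [0, 0, 0.011, 0, 0, 1], [0, 0, 0.011, 0, 0, 1], [0, 0, 0.011, 0, 0, 1]])

```text
t: 15.45
eef_pos: [0.4862, -0.1748, 0.146]
tcp_rot: [[0.381, 0.925, -0.004], [0.925, -0.381, 0.004], [0.002, -0.005, -1.0]]
ft_force: [3.4, 0.4, -18.6]
grip_width: 0.0318
grip_force: 50.0
```

servo_tool(plan=[[0.02, 0, 0, 0, 0, -1], [0, 0, 0.01, 0, 0, -1], [0, 0, 0.01, 0, 0, -1], [0, 0, 0.01, 0, 0, -1], [0, 0, 0.01, 0, 0, -1], [0, 0, 0.01, 0, 0, -1], [0, 0, 0.01, 0, 0, -1], [0, 0, 0.01, 0, 0, -1], [0, 0, 0.01, 0, 0, -1], [0, 0, 0.01, 0, 0, -1]])

```text
t: 16.7
eef_pos: [0.4873, -0.176, 0.1485]
tcp_rot: [[0.954, 0.3, -0.003], [0.3, -0.954, 0.001], [-0.002, -0.001, -1.0]]
ft_force: [4.7, -2.3, -19.8]
grip_width: 0.032
grip_force: 50.0
```

servo_tool(plan=[[0, 0, 0.01, 0, 0, -1], [0, 0, 0.01, 0, 0, -1], [0, 0, 0.01, 0, 0, -1], [0, 0, 0.01, 0, 0, -1], [0, 0, 0.01, 0, 0, -1], [0, 0, 0.01, 0, 0, -1], [0, 0, 0.01, 0, 0, -1], [0, 0, 0.01, 0, 0, -1], [0, 0, 0.01, 0, 0, -1], [0, 0, 0.01, 0, 0, -1]])

```text
t: 17.95
eef_pos: [0.487, -0.1774, 0.151]
tcp_rot: [[0.843, -0.539, -0.003], [-0.539, -0.843, -0.002], [-0.002, 0.003, -1.0]]
ft_force: [3.9, -5.2, -18.5]
grip_width: 0.0316
grip_force: 50.0
```

```bash
python3 -c "
from h import *
print(tilt(),ctrl.read_state()['q'][[4,5,6]])"
```

```text
(np.float64(0.08515052126510968), np.float64(0.08555735000305453), 681) [ 0.01921985  0.83633883 -1.87680786]
```

servo_tool(plan=[[0, 0, 0, 0, 0, 1], [0, 0, 0.01, 0, 0, 1], [0, 0, 0.01, 0, 0, 1], [0, 0, 0.01, 0, 0, 1], [0, 0, 0.01, 0, 0, 1], [0, 0, 0.01, 0, 0, 1], [0, 0, 0.01, 0, 0, 1], [0, 0, 0.01, 0, 0, 1], [0, 0, 0.01, 0, 0, 1], [0, 0, 0.01, 0, 0, 1]])

```text
t: 19.25
eef_pos: [0.4873, -0.1759, 0.1531]
tcp_rot: [[0.953, 0.302, -0.002], [0.302, -0.953, 0.002], [-0.002, -0.002, -1.0]]
ft_force: [5.2, -1.9, -19.0]
grip_width: 0.032
grip_force: 50.0
```

servo_tool(plan=[[0, 0, 0.01, 0, 0, 1], [0, 0, 0.01, 0, 0, 1], [0, 0, 0.01, 0, 0, 1], [0, 0, 0.01, 0, 0, 1], [0, 0, 0.01, 0, 0, 1], [0, 0, 0.01, 0, 0, 1], [0, 0, 0.01, 0, 0, 1], [0, 0, 0.01, 0, 0, 1], [0, 0, 0.01, 0, 0, 1], [0, 0, 0.01, 0, 0, 1]])

```text
t: 20.5
eef_pos: [0.4863, -0.1747, 0.1555]
tcp_rot: [[0.381, 0.925, -0.005], [0.925, -0.381, 0.004], [0.002, -0.006, -1.0]]
ft_force: [2.4, -0.1, -17.1]
grip_width: 0.0319
grip_force: 50.0
```

servo_tool(plan=[[0, 0, 0.005, 0, 0, -1], [0, 0, 0.011, 0, 0, -1], [0, 0, 0.011, 0, 0, -1], [0, 0, 0.011, 0, 0, -1], [0, 0, 0.011, 0, 0, -1], [0, 0, 0.011, 0, 0, -1], [0, 0, 0.011, 0, 0, -1], [0, 0, 0.011, 0, 0, -1], [0, 0, 0.011, 0, 0, -1], [0, 0, 0.011, 0, 0, -1]])

```text
t: 21.75
eef_pos: [0.4872, -0.1759, 0.1581]
tcp_rot: [[0.954, 0.3, -0.003], [0.3, -0.954, 0.001], [-0.002, -0.002, -1.0]]
ft_force: [4.8, -2.1, -19.3]
grip_width: 0.0316
grip_force: 50.0
```

servo_tool(plan=[[0, 0, 0.011, 0, 0, -1], [0, 0, 0.011, 0, 0, -1], [0, 0, 0.011, 0, 0, -1], [0, 0, 0.011, 0, 0, -1], [0, 0, 0.011, 0, 0, -1], [0, 0, 0.011, 0, 0, -1], [0, 0, 0.011, 0, 0, -1], [0, 0, 0.011, 0, 0, -1], [0, 0, 0.011, 0, 0, -1], [0, 0, 0.011, 0, 0, -1]])

```text
t: 23.0
eef_pos: [0.4869, -0.1772, 0.1608]
tcp_rot: [[0.842, -0.539, -0.003], [-0.539, -0.842, -0.001], [-0.002, 0.003, -1.0]]
ft_force: [4.6, -5.4, -20.4]
grip_width: 0.0319
grip_force: 50.0
```

servo_tool(plan=[[0, 0, 0, 0, 0, 1], [0, 0, 0.011, 0, 0, 1], [0, 0, 0.011, 0, 0, 1], [0, 0, 0.011, 0, 0, 1], [0, 0, 0.011, 0, 0, 1], [0, 0, 0.011, 0, 0, 1], [0, 0, 0.011, 0, 0, 1], [0, 0, 0.011, 0, 0, 1], [0, 0, 0.011, 0, 0, 1], [0, 0, 0.011, 0, 0, 1]])

```text
t: 24.25
eef_pos: [0.487, -0.1757, 0.1631]
tcp_rot: [[0.953, 0.302, -0.003], [0.302, -0.953, 0.002], [-0.002, -0.003, -1.0]]
ft_force: [6.3, -0.7, -21.3]
grip_width: 0.0317
grip_force: 50.0
```

servo_tool(plan=[[0, 0, 0.011, 0, 0, 1], [0, 0, 0.011, 0, 0, 1], [0, 0, 0.011, 0, 0, 1], [0, 0, 0.011, 0, 0, 1], [0, 0, 0.011, 0, 0, 1], [0, 0, 0.011, 0, 0, 1], [0, 0, 0.011, 0, 0, 1], [0, 0, 0.011, 0, 0, 1], [0, 0, 0.011, 0, 0, 1], [0, 0, 0.011, 0, 0, 1]])

```text
t: 25.5
eef_pos: [0.4862, -0.1745, 0.1656]
tcp_rot: [[0.381, 0.925, -0.005], [0.925, -0.381, 0.004], [0.002, -0.006, -1.0]]
ft_force: [3.2, 1.4, -19.0]
grip_width: 0.0318
grip_force: 50.0
```

servo_tool(plan=[[0, 0, 0.005, 0, 0, -1], [0, 0, 0.011, 0, 0, -1], [0, 0, 0.011, 0, 0, -1], [0, 0, 0.011, 0, 0, -1], [0, 0, 0.011, 0, 0, -1], [0, 0, 0.011, 0, 0, -1], [0, 0, 0.011, 0, 0, -1], [0, 0, 0.011, 0, 0, -1], [0, 0, 0.011, 0, 0, -1], [0, 0, 0.011, 0, 0, -1]])

```text
t: 26.75
eef_pos: [0.4869, -0.1754, 0.1686]
tcp_rot: [[0.954, 0.299, -0.004], [0.299, -0.954, 0.002], [-0.003, -0.003, -1.0]]
ft_force: [4.3, -0.6, -17.6]
grip_width: 0.0321
grip_force: 50.0
```

servo_tool(plan=[[0, 0, 0.011, 0, 0, -1], [0, 0, 0.011, 0, 0, -1], [0, 0, 0.011, 0, 0, -1], [0, 0, 0.011, 0, 0, -1], [0, 0, 0.011, 0, 0, -1], [0, 0, 0.011, 0, 0, -1], [0, 0, 0.011, 0, 0, -1], [0, 0, 0.011, 0, 0, -1], [0, 0, 0.011, 0, 0, -1], [0, 0, 0.011, 0, 0, -1]])

```text
t: 28.0
eef_pos: [0.4874, -0.1756, 0.1737]
tcp_rot: [[0.842, -0.54, -0.002], [-0.54, -0.842, 0.001], [-0.003, 0.001, -1.0]]
ft_force: [1.4, -1.4, -2.9]
grip_width: 0.0317
grip_force: 50.0
```

servo_tool(plan=[[0, 0, 0.5, 0, 0, 0.5], [0, 0, 0.8, 0, 0, 0.6], [0, 0, 0.9, 0, 0, 0.6], [0, 0, 0.9, 0, 0, 0.6], [0, 1, 0.2, 0, 0, 0.6], [0, 1, 0, 0, 0, 0.6], [0, 1, 0, 0, 0, 0.6], [0, 1, 0, 0, 0, 0.6], [0, 1, 0, 0, 0, 0.6], [0, 1, 0, 0, 0, 0]])

```text
t: 29.25
eef_pos: [0.4883, -0.0244, 0.2569]
tcp_rot: [[0.995, -0.103, -0.0], [-0.103, -0.995, 0.0], [-0.0, 0.0, -1.0]]
ft_force: [1.0, -0.1, -2.2]
grip_width: 0.0316
grip_force: 50.0
```

servo_tool(plan=[[0, 1, 0, 0, 0, 0], [0, 1, 0, 0, 0, 0], [0, 1, 0, 0, 0, 0], [0, 1, 0, 0, 0, 0], [0, 1, 0, 0, 0, 0], [0, 1, 0, 0, 0, 0], [0, 1, 0, 0, 0, 0], [0, 0.5, 0, 0, 0, 0]])

```text
t: 30.25
eef_pos: [0.4878, 0.1634, 0.257]
tcp_rot: [[0.995, -0.102, -0.0], [-0.102, -0.995, 0.0], [-0.0, -0.0, -1.0]]
ft_force: [-0.7, 0.3, -2.6]
grip_width: 0.0318
grip_force: 50.0
```

```bash
cat >> h.py <<'E'
def caddy():
    for n in('side','top'):
        d=cap(n); W=cloud(d); X,Y,Z=W[...,0],W[...,1],W[...,2]
        m=(X>.36)&(X<.70)&(Y>.17)&(Y<.47)&(Z>.06)&(Z<.083)
        k,l,st,_=cv2.connectedComponentsWithStats(m.astype(np.uint8)); m=np.isin(l,[i for i in range(1,k) if st[i,4]>30])
        print('caddy',n,m.sum(),cv2.minAreaRect((W[m][:,:2]*1000).astype(np.float32)))
    return d
E
python3 -c "
from h import *
caddy();print(tilt(),ctrl.read_state()['eef_pos'])"
```

```text
caddy side 714 ((535.5462646484375, 340.1976318359375), (130.86471557617188, 200.6201934814453), 84.14604949951172)
caddy top 319 ((534.3530883789062, 342.71136474609375), (121.9032211303711, 200.07228088378906), 85.01576232910156)
(np.float64(-0.10234549309350717), np.float64(0.085619059405111), 680) [0.48817994 0.16143013 0.25689418]
```

servo_tool(plan=[[-0.045, 0.925, 0, 0, 0, 0], [-0.045, 0.925, 0, 0, 0, 0], [-0.045, 0.925, 0, 0, 0, 0], [-0.045, 0.925, 0, 0, 0, 0], [-0.045, 0.925, 0, 0, 0, 0], [-0.045, 0.925, 0, 0, 0, 0], [-0.045, 0.925, 0, 0, 0, 0], [-0.045, 0.925, 0, 0, 0, 0], [0, 0, 0, 0, 0, 0]])

```text
t: 31.52
eef_pos: [0.4792, 0.3467, 0.2568]
tcp_rot: [[0.995, -0.104, -0.001], [-0.104, -0.995, -0.0], [-0.001, 0.0, -1.0]]
ft_force: [0.0, 0.2, -2.5]
grip_width: 0.0316
grip_force: 50.0
```

servo_tool(plan=[[0, 0, -0.6, 0, 0, 0], [0, 0, -0.9, 0, 0, 0], [0, 0, -0.9, 0, 0, 0], [0, 0, -0.9, 0, 0, 0], [0, 0, -0.9, 0, 0, 0], [0, 0, -0.9, 0, 0, 0], [0, 0, -0.7, 0, 0, 0], [0, 0, -0.4, 0, 0, 0], [0, 0, -0.2, 0, 0, 0], [0, 0, 0, 0, 0, 0]])

```text
t: 32.78
eef_pos: [0.4796, 0.3462, 0.0972]
tcp_rot: [[0.994, -0.105, 0.0], [-0.105, -0.994, 0.0], [0.0, -0.0, -1.0]]
ft_force: [-0.3, -0.2, -2.1]
grip_width: 0.0318
grip_force: 50.0
```

servo_tool(plan=[[0, 0, -0.1, 0, 0, 0], [0, 0, -0.1, 0, 0, 0], [0, 0, 0, 0, 0, 0]])

```text
t: 33.15
eef_pos: [0.4794, 0.3462, 0.0921]
tcp_rot: [[0.994, -0.105, -0.0], [-0.105, -0.994, -0.0], [-0.0, 0.0, -1.0]]
ft_force: [-1.2, -0.3, -1.6]
grip_width: 0.0313
grip_force: 50.0
```

servo_tool(plan=[[0, 0, 0, 0, 0, 0], [0, 0, 0, 0, 0, 0], [0, 0, 0, 0, 0, 0]], fingers=0.55)

```text
t: 33.52
eef_pos: [0.4796, 0.3464, 0.0924]
tcp_rot: [[0.994, -0.105, 0.001], [-0.105, -0.994, 0.0], [0.0, -0.0, -1.0]]
ft_force: [-1.0, -0.1, 0.3]
grip_width: 0.0502
grip_force: 0.0
```

servo_tool(plan=[[0, 0, 0.5, 0, 0, 0], [0, 0, 1, 0, 0, 0], [0, 0, 1, 0, 0, 0], [0, 0, 1, 0, 0, 0], [0, -0.6, 1, 0, 0, 1], [0.4, -1, 1, 0, 0, 1], [0.4, -1, 0.6, 0, 0, 1], [0.4, -1, 0, 0, 0, 1], [0.4, -1, 0, 0, 0, 1], [0.4, -1, 0, 0, 0, 0]])

```text
t: 34.78
eef_pos: [0.5298, 0.2055, 0.2457]
tcp_rot: [[0.945, 0.326, 0.001], [0.326, -0.945, 0.0], [0.001, 0.0, -1.0]]
ft_force: [0.4, 0.2, -1.1]
grip_width: 0.0507
grip_force: 0.0
```

servo_tool(plan=[[0.1, -1, 0, 0, 0, 0], [0.1, -1, 0, 0, 0, 0], [0.1, -1, 0, 0, 0, 0], [0.1, -1, 0, 0, 0, 0], [0.1, -1, 0, 0, 0, 0], [0.1, -1, 0, 0, 0, 0], [0.1, -1, 0, 0, 0, 0], [0.1, -1, 0, 0, 0, 0], [0.1, -1, 0, 0, 0, 0], [0, 0, 0, 0, 0, 0]])

```text
t: 36.02
eef_pos: [0.5521, -0.0207, 0.2453]
tcp_rot: [[0.947, 0.322, 0.001], [0.322, -0.947, -0.001], [0.001, 0.001, -1.0]]
ft_force: [-0.3, 0.1, 0.5]
grip_width: 0.0503
grip_force: 0.0
```

```bash
python3 -c "
from h import *
d=cap('top');cv2.imwrite('pics/t2.png',cv2.resize(d['image'][130:270,130:400],None,fx=2.8,fy=2.8))
W=cloud(d);X,Y,Z=W[...,0],W[...,1],W[...,2]
m=(X>.4)&(X<.67)&(Y>.25)&(Y<.44)&(Z>.1);print(W[m].mean(0),m.sum())"
```

```text
[0.47829832 0.34483468 0.12171127] 146
```

View pics/t2.png

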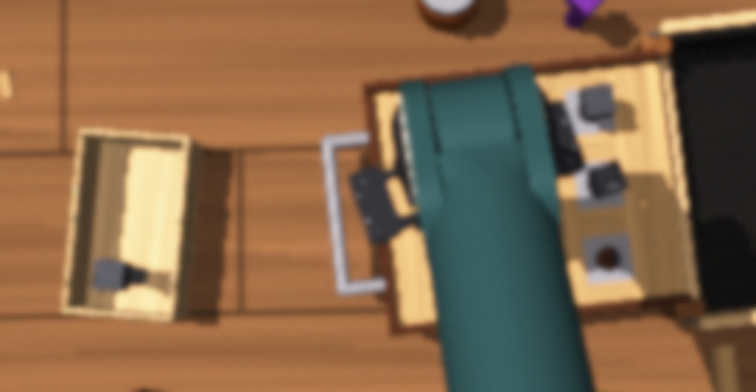

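Pin1 stands upright in the caddy (110,272); bore 1 empty (607,257); pins 2 and 3 in place.

servo_tool(plan=[[0.1, -0.985, 0, 0, 0, 0.1], [0.1, -0.985, 0, 0, 0, 0], [0.1, -0.985, 0, 0, 0, 0], [0.1, -0.985, 0, 0, 0, 0], [0.1, -0.985, 0, 0, 0, 0], [0.1, -0.985, 0, 0, 0, 0], [0, 0, 0, 0, 0, 0], [0, 0, 0, 0, 0, 0]])

```text
t: 37.08
eef_pos: [0.5671, -0.1641, 0.2448]
tcp_rot: [[0.942, 0.336, 0.0], [0.336, -0.942, 0.001], [0.001, -0.001, -1.0]]
ft_force: [0.3, -0.8, -0.1]
grip_width: 0.0507
grip_force: 0.0
```

servo_tool(plan=[[0, 0, -0.6, 0, 0, 0], [0, 0, -0.9, 0, 0, 0], [0, 0, -0.9, 0, 0, 0], [0, 0, -0.9, 0, 0, 0], [0, 0, -0.8, 0, 0, 0], [0, 0, -0.5, 0, 0, 0], [0, 0, -0.15, 0, 0, 0], [0, 0, 0, 0, 0, 0]])

```text
t: 38.08
eef_pos: [0.5671, -0.1663, 0.126]
tcp_rot: [[0.943, 0.334, 0.0], [0.334, -0.943, 0.0], [0.0, 0.0, -1.0]]
ft_force: [-0.5, 0.6, 0.2]
grip_width: 0.0505
grip_force: 0.0
```

servo_tool(plan=[[0, -0.08, 0, 0, 0, 0], [0, 0, 0, 0, 0, 0]])

```text
t: 38.33
eef_pos: [0.5673, -0.169, 0.1265]
tcp_rot: [[0.943, 0.333, 0.001], [0.333, -0.943, -0.001], [0.001, 0.001, -1.0]]
ft_force: [0.0, -1.1, -0.1]
grip_width: 0.0505
grip_force: 0.0
```

servo_tool(plan=[[0, 0, 0, 0, 0, 0], [0, 0, 0, 0, 0, 0], [0, 0, 0, 0, 0, 0], [0, 0, 0, 0, 0, 0]], fingers=0, force=50)

```text
t: 38.83
eef_pos: [0.567, -0.1686, 0.126]
tcp_rot: [[0.943, 0.333, 0.0], [0.333, -0.943, -0.0], [0.0, 0.0, -1.0]]
ft_force: [-0.2, 0.5, 1.2]
grip_width: 0.0318
grip_force: 49.9
```

servo_tool(plan=[[0, 0, 0.011, 0, 0, 1], [0, 0, 0.011, 0, 0, 1], [0, 0, 0.011, 0, 0, 1], [0, 0, 0.011, 0, 0, 1], [0, 0, 0.011, 0, 0, 1], [0, 0, 0.011, 0, 0, 1], [0, 0, 0.011, 0, 0, 1], [0, 0, 0.011, 0, 0, 1], [0, 0, 0.011, 0, 0, 1], [0, 0, 0.011, 0, 0, 1]])

```text
t: 40.08
eef_pos: [0.5658, -0.1674, 0.1266]
tcp_rot: [[0.349, 0.937, -0.003], [0.937, -0.349, 0.003], [0.002, -0.003, -1.0]]
ft_force: [1.9, 1.6, -10.7]
grip_width: 0.0317
grip_force: 49.9
```

servo_tool(plan=[[0, 0, 0, 0, 0, -1], [0, 0, 0.011, 0, 0, -1], [0, 0, 0.011, 0, 0, -1], [0, 0, 0.011, 0, 0, -1], [0, 0, 0.011, 0, 0, -1], [0, 0, 0.011, 0, 0, -1], [0, 0, 0.011, 0, 0, -1], [0, 0, 0.011, 0, 0, -1], [0, 0, 0.011, 0, 0, -1], [0, 0, 0.011, 0, 0, -1]])

```text
t: 41.32
eef_pos: [0.5667, -0.1686, 0.1284]
tcp_rot: [[0.943, 0.333, -0.001], [0.333, -0.943, 0.0], [-0.001, -0.0, -1.0]]
ft_force: [4.9, -2.1, -17.0]
grip_width: 0.0316
grip_force: 49.9
```

servo_tool(plan=[[0, 0, 0.011, 0, 0, -1], [0, 0, 0.011, 0, 0, -1], [0, 0, 0.011, 0, 0, -1], [0, 0, 0.011, 0, 0, -1], [0, 0, 0.011, 0, 0, -1], [0, 0, 0.011, 0, 0, -1], [0, 0, 0.011, 0, 0, -1], [0, 0, 0.011, 0, 0, -1], [0, 0, 0.011, 0, 0, -1], [0, 0, 0.011, 0, 0, -1]])

```text
t: 42.58
eef_pos: [0.5664, -0.1701, 0.1307]
tcp_rot: [[0.861, -0.509, -0.001], [-0.509, -0.861, -0.002], [0.0, 0.002, -1.0]]
ft_force: [5.7, -4.5, -19.5]
grip_width: 0.0321
grip_force: 49.9
```

servo_tool(plan=[[0.02, -0.02, 0, 0, 0, 1], [0, 0, 0.01, 0, 0, 1], [0, 0, 0.011, 0, 0, 1], [0, 0, 0.011, 0, 0, 1], [0, 0, 0.011, 0, 0, 1], [0, 0, 0.011, 0, 0, 1], [0, 0, 0.011, 0, 0, 1], [0, 0, 0.011, 0, 0, 1], [0, 0, 0.011, 0, 0, 1], [0, 0, 0.011, 0, 0, 1]])

```text
t: 43.82
eef_pos: [0.5667, -0.1687, 0.1327]
tcp_rot: [[0.942, 0.335, -0.002], [0.335, -0.942, 0.002], [-0.001, -0.002, -1.0]]
ft_force: [6.1, -0.8, -20.3]
grip_width: 0.0316
grip_force: 50.0
```

servo_tool(plan=[[0, 0, 0.011, 0, 0, 1], [0, 0, 0.011, 0, 0, 1], [0, 0, 0.011, 0, 0, 1], [0, 0, 0.011, 0, 0, 1], [0, 0, 0.011, 0, 0, 1], [0, 0, 0.011, 0, 0, 1], [0, 0, 0.011, 0, 0, 1], [0, 0, 0.011, 0, 0, 1], [0, 0, 0.011, 0, 0, 1], [0, 0, 0.011, 0, 0, 1]])

```text
t: 45.08
eef_pos: [0.5657, -0.1675, 0.1353]
tcp_rot: [[0.348, 0.937, -0.004], [0.937, -0.348, 0.004], [0.002, -0.005, -1.0]]
ft_force: [3.1, 1.6, -18.8]
grip_width: 0.032
grip_force: 49.9
```

servo_tool(plan=[[0, 0, 0, 0, 0, -1], [0, 0, 0.01, 0, 0, -1], [0, 0, 0.01, 0, 0, -1], [0, 0, 0.01, 0, 0, -1], [0, 0, 0.01, 0, 0, -1], [0, 0, 0.01, 0, 0, -1], [0, 0, 0.01, 0, 0, -1], [0, 0, 0.01, 0, 0, -1], [0, 0, 0.01, 0, 0, -1], [0, 0, 0.01, 0, 0, -1]])

```text
t: 46.32
eef_pos: [0.5666, -0.1687, 0.138]
tcp_rot: [[0.943, 0.333, -0.002], [0.333, -0.943, 0.001], [-0.002, -0.001, -1.0]]
ft_force: [3.5, -1.3, -19.3]
grip_width: 0.0315
grip_force: 49.9
```

servo_tool(plan=[[0, 0, 0.01, 0, 0, -1], [0, 0, 0.01, 0, 0, -1], [0, 0, 0.01, 0, 0, -1], [0, 0, 0.01, 0, 0, -1], [0, 0, 0.01, 0, 0, -1], [0, 0, 0.01, 0, 0, -1], [0, 0, 0.01, 0, 0, -1], [0, 0, 0.01, 0, 0, -1], [0, 0, 0.01, 0, 0, -1], [0, 0, 0.01, 0, 0, -1]])

```text
t: 47.58
eef_pos: [0.5664, -0.17, 0.1403]
tcp_rot: [[0.861, -0.509, -0.002], [-0.509, -0.861, -0.001], [-0.001, 0.002, -1.0]]
ft_force: [4.4, -2.7, -18.4]
grip_width: 0.032
grip_force: 49.9
```

```bash
python3 -c "
from h import *
print(tilt())"
```

```text
(np.float64(-0.2714156146674524), np.float64(0.08530922713834302), 206)
```

Board level. 14 mm out; continue.

servo_tool(plan=[[0, 0, 0, 0, 0, 1], [0, 0, 0.011, 0, 0, 1], [0, 0, 0.011, 0, 0, 1], [0, 0, 0.011, 0, 0, 1], [0, 0, 0.011, 0, 0, 1], [0, 0, 0.011, 0, 0, 1], [0, 0, 0.011, 0, 0, 1], [0, 0, 0.011, 0, 0, 1], [0, 0, 0.011, 0, 0, 1], [0, 0, 0.011, 0, 0, 1]])

```text
t: 48.88
eef_pos: [0.5665, -0.1687, 0.1425]
tcp_rot: [[0.942, 0.335, -0.002], [0.335, -0.942, 0.002], [-0.001, -0.003, -1.0]]
ft_force: [5.8, -0.8, -21.6]
grip_width: 0.0317
grip_force: 50.0
```

servo_tool(plan=[[0, 0, 0.011, 0, 0, 1], [0, 0, 0.011, 0, 0, 1], [0, 0, 0.011, 0, 0, 1], [0, 0, 0.011, 0, 0, 1], [0, 0, 0.011, 0, 0, 1], [0, 0, 0.011, 0, 0, 1], [0, 0, 0.011, 0, 0, 1], [0, 0, 0.011, 0, 0, 1], [0, 0, 0.011, 0, 0, 1], [0, 0, 0.011, 0, 0, 1]])

```text
t: 50.12
eef_pos: [0.5657, -0.1676, 0.1451]
tcp_rot: [[0.348, 0.937, -0.004], [0.937, -0.348, 0.004], [0.002, -0.005, -1.0]]
ft_force: [4.0, 0.7, -20.6]
grip_width: 0.0319
grip_force: 49.9
```

servo_tool(plan=[[0, 0, 0, 0, 0, -1], [0, 0, 0.01, 0, 0, -1], [0, 0, 0.01, 0, 0, -1], [0, 0, 0.01, 0, 0, -1], [0, 0, 0.01, 0, 0, -1], [0, 0, 0.01, 0, 0, -1], [0, 0, 0.01, 0, 0, -1], [0, 0, 0.01, 0, 0, -1], [0, 0, 0.01, 0, 0, -1], [0, 0, 0.01, 0, 0, -1]])

```text
t: 51.38
eef_pos: [0.5665, -0.1686, 0.1478]
tcp_rot: [[0.943, 0.332, -0.002], [0.332, -0.943, 0.001], [-0.002, -0.002, -1.0]]
ft_force: [5.3, -1.1, -18.9]
grip_width: 0.0318
grip_force: 49.9
```

servo_tool(plan=[[0, 0, 0.01, 0, 0, -1], [0, 0, 0.01, 0, 0, -1], [0, 0, 0.01, 0, 0, -1], [0, 0, 0.01, 0, 0, -1], [0, 0, 0.01, 0, 0, -1], [0, 0, 0.01, 0, 0, -1], [0, 0, 0.01, 0, 0, -1], [0, 0, 0.01, 0, 0, -1], [0, 0, 0.01, 0, 0, -1], [0, 0, 0.01, 0, 0, -1]])

```text
t: 52.62
eef_pos: [0.5663, -0.1699, 0.1502]
tcp_rot: [[0.861, -0.509, -0.003], [-0.509, -0.861, -0.001], [-0.002, 0.002, -1.0]]
ft_force: [4.3, -3.2, -18.4]
grip_width: 0.0316
grip_force: 49.9
```

servo_tool(plan=[[0, 0, 0, 0, 0, 1], [0, 0, 0.011, 0, 0, 1], [0, 0, 0.011, 0, 0, 1], [0, 0, 0.011, 0, 0, 1], [0, 0, 0.011, 0, 0, 1], [0, 0, 0.011, 0, 0, 1], [0, 0, 0.011, 0, 0, 1], [0, 0, 0.011, 0, 0, 1], [0, 0, 0.011, 0, 0, 1], [0, 0, 0.011, 0, 0, 1]])

```text
t: 53.88
eef_pos: [0.5665, -0.1687, 0.1524]
tcp_rot: [[0.942, 0.335, -0.002], [0.335, -0.942, 0.002], [-0.002, -0.003, -1.0]]
ft_force: [5.7, -0.3, -21.1]
grip_width: 0.0317
grip_force: 49.9
```

servo_tool(plan=[[0, 0, 0.011, 0, 0, 1], [0, 0, 0.011, 0, 0, 1], [0, 0, 0.011, 0, 0, 1], [0, 0, 0.011, 0, 0, 1], [0, 0, 0.011, 0, 0, 1], [0, 0, 0.011, 0, 0, 1], [0, 0, 0.011, 0, 0, 1], [0, 0, 0.011, 0, 0, 1], [0, 0, 0.011, 0, 0, 1], [0, 0, 0.011, 0, 0, 1]])

```text
t: 55.12
eef_pos: [0.5657, -0.1676, 0.1549]
tcp_rot: [[0.348, 0.937, -0.004], [0.937, -0.348, 0.004], [0.002, -0.005, -1.0]]
ft_force: [4.4, 1.5, -20.9]
grip_width: 0.0318
grip_force: 49.9
```

servo_tool(plan=[[0, 0, 0.005, 0, 0, -1], [0, 0, 0.011, 0, 0, -1], [0, 0, 0.011, 0, 0, -1], [0, 0, 0.011, 0, 0, -1], [0, 0, 0.011, 0, 0, -1], [0, 0, 0.011, 0, 0, -1], [0, 0, 0.011, 0, 0, -1], [0, 0, 0.011, 0, 0, -1], [0, 0, 0.011, 0, 0, -1], [0, 0, 0.011, 0, 0, -1]])

```text
t: 56.38
eef_pos: [0.5664, -0.1685, 0.1577]
tcp_rot: [[0.943, 0.332, -0.003], [0.332, -0.943, 0.001], [-0.002, -0.002, -1.0]]
ft_force: [4.9, -1.0, -21.2]
grip_width: 0.0314
grip_force: 49.9
```

servo_tool(plan=[[0, 0, 0.011, 0, 0, -1], [0, 0, 0.011, 0, 0, -1], [0, 0, 0.011, 0, 0, -1], [0, 0, 0.011, 0, 0, -1], [0, 0, 0.011, 0, 0, -1], [0, 0, 0.011, 0, 0, -1], [0, 0, 0.011, 0, 0, -1], [0, 0, 0.011, 0, 0, -1], [0, 0, 0.011, 0, 0, -1], [0, 0, 0.011, 0, 0, -1]])

```text
t: 57.62
eef_pos: [0.5662, -0.1696, 0.1604]
tcp_rot: [[0.861, -0.509, -0.003], [-0.509, -0.861, -0.001], [-0.002, 0.002, -1.0]]
ft_force: [4.8, -3.3, -21.2]
grip_width: 0.0316
grip_force: 49.9
```

servo_tool(plan=[[0, 0, 0, 0, 0, 1], [0, 0, 0.01, 0, 0, 1], [0, 0, 0.01, 0, 0, 1], [0, 0, 0.01, 0, 0, 1], [0, 0, 0.01, 0, 0, 1], [0, 0, 0.01, 0, 0, 1], [0, 0, 0.01, 0, 0, 1], [0, 0, 0.01, 0, 0, 1], [0, 0, 0.01, 0, 0, 1], [0, 0, 0.01, 0, 0, 1]])

```text
t: 58.88
eef_pos: [0.5664, -0.1684, 0.1626]
tcp_rot: [[0.942, 0.335, -0.003], [0.335, -0.942, 0.002], [-0.002, -0.003, -1.0]]
ft_force: [5.2, -0.1, -20.5]
grip_width: 0.0316
grip_force: 49.9
```

servo_tool(plan=[[0, 0, 0.011, 0, 0, 1], [0, 0, 0.011, 0, 0, 1], [0, 0, 0.011, 0, 0, 1], [0, 0, 0.011, 0, 0, 1], [0, 0, 0.011, 0, 0, 1], [0, 0, 0.011, 0, 0, 1], [0, 0, 0.011, 0, 0, 1], [0, 0, 0.011, 0, 0, 1], [0, 0, 0.011, 0, 0, 1], [0, 0, 0.011, 0, 0, 1]])

```text
t: 60.12
eef_pos: [0.5657, -0.1672, 0.1651]
tcp_rot: [[0.348, 0.937, -0.004], [0.937, -0.348, 0.004], [0.003, -0.006, -1.0]]
ft_force: [3.9, 2.4, -20.4]
grip_width: 0.0319
grip_force: 49.9
```

servo_tool(plan=[[0, 0, 0, 0, 0, -1], [0, 0, 0.011, 0, 0, -1], [0, 0, 0.011, 0, 0, -1], [0, 0, 0.011, 0, 0, -1], [0, 0, 0.011, 0, 0, -1], [0, 0, 0.011, 0, 0, -1], [0, 0, 0.011, 0, 0, -1], [0, 0, 0.011, 0, 0, -1], [0, 0, 0.011, 0, 0, -1], [0, 0, 0.011, 0, 0, -1]])

```text
t: 61.38
eef_pos: [0.5664, -0.168, 0.1681]
tcp_rot: [[0.943, 0.332, -0.003], [0.332, -0.943, 0.002], [-0.002, -0.003, -1.0]]
ft_force: [4.0, 0.6, -17.5]
grip_width: 0.0317
grip_force: 49.9
```

servo_tool(plan=[[0, 0, 0.011, 0, 0, -1], [0, 0, 0.011, 0, 0, -1], [0, 0, 0.011, 0, 0, -1], [0, 0, 0.011, 0, 0, -1], [0, 0, 0.011, 0, 0, -1], [0, 0, 0.011, 0, 0, -1], [0, 0, 0.011, 0, 0, -1], [0, 0, 0.011, 0, 0, -1], [0, 0, 0.011, 0, 0, -1], [0, 0, 0.011, 0, 0, -1]])

```text
t: 62.62
eef_pos: [0.5668, -0.1688, 0.1738]
tcp_rot: [[0.86, -0.51, -0.002], [-0.51, -0.86, 0.0], [-0.002, 0.0, -1.0]]
ft_force: [-0.3, -0.3, -2.5]
grip_width: 0.0317
grip_force: 49.9
```

servo_tool(plan=[[0, 0, 0.5, 0, 0, 0.5], [0, 0, 0.8, 0, 0, 0.6], [0, 0, 0.9, 0, 0, 0.6], [0, 0, 0.9, 0, 0, 0.6], [0, 0.6, 0.2, 0, 0, 0.6], [0, 1, 0, 0, 0, 0.6], [0, 1, 0, 0, 0, 0.6], [0, 1, 0, 0, 0, 0.6], [0, 1, 0, 0, 0, 0.3], [0, 1, 0, 0, 0, 0]])

```text
t: 63.88
eef_pos: [0.5673, -0.027, 0.2569]
tcp_rot: [[0.995, -0.095, -0.0], [-0.095, -0.995, 0.0], [-0.0, -0.0, -1.0]]
ft_force: [0.4, -0.3, -2.8]
grip_width: 0.0318
grip_force: 49.9
```

servo_tool(plan=[[-0.1, 1, 0, 0, 0, 0], [-0.1, 1, 0, 0, 0, 0], [-0.1, 1, 0, 0, 0, 0], [-0.1, 1, 0, 0, 0, 0], [-0.1, 1, 0, 0, 0, 0], [-0.1, 1, 0, 0, 0, 0], [-0.1, 0.6, 0, 0, 0, 0]])

```text
t: 64.75
eef_pos: [0.5493, 0.1383, 0.2569]
tcp_rot: [[0.996, -0.094, -0.0], [-0.094, -0.996, 0.0], [-0.0, -0.0, -1.0]]
ft_force: [0.1, 0.1, -1.8]
grip_width: 0.032
grip_force: 49.9
```

```bash
python3 -c "
from h import *
d=caddy()
W=cloud(d);X,Y,Z=W[...,0],W[...,1],W[...,2]
m=(X>.43)&(X<.51)&(Y>.3)&(Y<.40)&(Z>.1)&(Z<.14);print(W[m].mean(0),m.sum(),ctrl.read_state()['eef_pos'],tilt())"
```

```text
caddy side 710 ((530.366943359375, 336.76123046875), (129.2084503173828, 199.6835174560547), 85.02708435058594)
caddy top 353 ((528.2859497070312, 340.792724609375), (121.34738159179688, 200.04904174804688), 84.7746353149414)
[0.47247584 0.34304093 0.12151728] 144 [0.54920447 0.13845088 0.25701309] (np.float64(0.04051806055465591), np.float64(0.08568999783479019), 1038)
```

servo_tool(plan=[[-0.09, 0.895, 0, 0, 0, 0], [-0.09, 0.895, 0, 0, 0, 0], [-0.09, 0.895, 0, 0, 0, 0], [-0.09, 0.895, 0, 0, 0, 0], [-0.09, 0.895, 0, 0, 0, 0], [-0.09, 0.895, 0, 0, 0, 0], [-0.09, 0.895, 0, 0, 0, 0], [-0.09, 0.895, 0, 0, 0, 0], [-0.09, 0.895, 0, 0, 0, 0], [0, 0, 0, 0, 0, 0]])

```text
t: 66.15
eef_pos: [0.5288, 0.3395, 0.2569]
tcp_rot: [[0.996, -0.093, -0.001], [-0.093, -0.996, 0.001], [-0.001, -0.001, -1.0]]
ft_force: [0.1, 0.5, -2.4]
grip_width: 0.0316
grip_force: 49.9
```

servo_tool(plan=[[0, 0, -0.6, 0, 0, 0], [0, 0, -0.9, 0, 0, 0], [0, 0, -0.9, 0, 0, 0], [0, 0, -0.9, 0, 0, 0], [0, 0, -0.9, 0, 0, 0], [0, 0, -0.9, 0, 0, 0], [0, 0, -0.8, 0, 0, 0], [0, 0, -0.4, 0, 0, 0], [0, 0, -0.25, 0, 0, 0], [0, 0, 0, 0, 0, 0]])

```text
t: 67.4
eef_pos: [0.5297, 0.3374, 0.0932]
tcp_rot: [[0.995, -0.096, -0.0], [-0.096, -0.995, -0.0], [-0.0, 0.0, -1.0]]
ft_force: [0.1, 0.1, -2.5]
grip_width: 0.0315
grip_force: 49.9
```

Foot ~2 mm above the caddy floor; release, and go to pin3 (target 0.6462, -0.161, yaw 8°).

servo_tool(plan=[[0, 0, -0.08, 0, 0, 0], [0, 0, 0, 0, 0, 0]])

```text
t: 67.65
eef_pos: [0.5299, 0.3375, 0.0917]
tcp_rot: [[0.995, -0.096, 0.001], [-0.096, -0.995, 0.0], [0.001, -0.0, -1.0]]
ft_force: [0.6, 0.2, -2.4]
grip_width: 0.0319
grip_force: 49.9
```

servo_tool(plan=[[0, 0, 0, 0, 0, 0], [0, 0, 0, 0, 0, 0], [0, 0, 0, 0, 0, 0]], fingers=0.55)

```text
t: 68.03
eef_pos: [0.5299, 0.3375, 0.0917]
tcp_rot: [[0.995, -0.096, 0.001], [-0.096, -0.995, 0.0], [0.001, -0.0, -1.0]]
ft_force: [-0.8, 0.4, -0.4]
grip_width: 0.0506
grip_force: 0.0
```

servo_tool(plan=[[0, 0, 0.5, 0, 0, 0], [0, 0, 1, 0, 0, 0], [0, 0, 1, 0, 0, 0], [0, 0, 1, 0, 0, 0], [0, -0.6, 1, 0, 0, 0.5], [0.5, -1, 1, 0, 0, 0.5], [0.5, -1, 0.6, 0, 0, 0.5], [0.5, -1, 0, 0, 0, 0.5], [0.5, -1, 0, 0, 0, 0.5], [0.5, -1, 0, 0, 0, 0.2]])

```text
t: 69.28
eef_pos: [0.5926, 0.1966, 0.245]
tcp_rot: [[0.99, 0.14, 0.001], [0.14, -0.99, 0.0], [0.001, -0.0, -1.0]]
ft_force: [0.6, -0.6, -1.1]
grip_width: 0.0503
grip_force: 0.0
```

servo_tool(plan=[[0.2, -1, 0, 0, 0, 0], [0.2, -1, 0, 0, 0, 0], [0.2, -1, 0, 0, 0, 0], [0.2, -1, 0, 0, 0, 0], [0.2, -1, 0, 0, 0, 0], [0.2, -1, 0, 0, 0, 0], [0.2, -1, 0, 0, 0, 0], [0.2, -1, 0, 0, 0, 0], [0.2, -1, 0, 0, 0, 0], [0, 0, 0, 0, 0, 0]])

```text
t: 70.53
eef_pos: [0.6374, -0.0301, 0.2445]
tcp_rot: [[0.991, 0.135, 0.001], [0.135, -0.991, -0.001], [0.001, 0.001, -1.0]]
ft_force: [-0.1, -0.1, -0.1]
grip_width: 0.0505
grip_force: 0.0
```

```bash
python3 -c "
from h import *
d=caddy();cv2.imwrite('pics/t3.png',cv2.resize(d['image'][130:270,130:400],None,fx=2.8,fy=2.8))
W=cloud(d);X,Y,Z=W[...,0],W[...,1],W[...,2]
for c in(.472,.529):
  m=(abs(X-c)<.025)&(Y>.3)&(Y<.40)&(Z>.1);print(W[m].mean(0),m.sum())
m=(X>.61)&(X<.68)&(Y>-.2)&(Y<-.12)&(Z>.148)&(Z<.17);r=cv2.minAreaRect((W[m][:,:2]*1000).astype(np.float32));print(r,m.sum())"
```

```text
caddy side 762 ((529.9169921875, 336.5025634765625), (129.4113006591797, 199.48646545410156), 84.48448181152344)
caddy top 491 ((528.4124145507812, 340.8485107421875), (121.43867492675781, 200.2403106689453), 84.45266723632812)
[0.47243813 0.34281167 0.12205656] 143
[0.5288539  0.3362598  0.12222439] 140
((645.5289306640625, -160.11312866210938), (31.375734329223633, 32.2315559387207), 8.204863548278809) 127
```

View pics/t3.png

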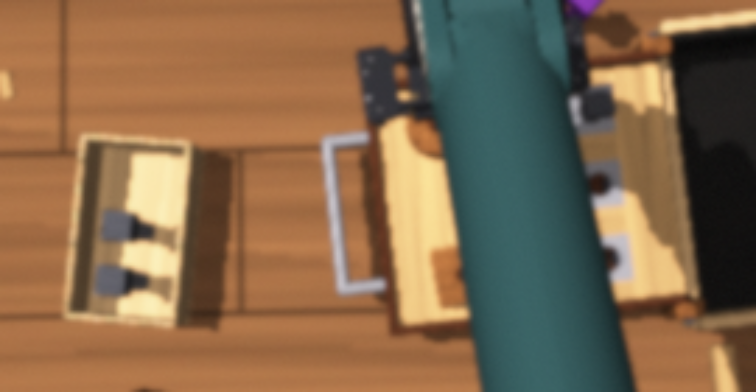

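Both pins stand in the caddy at (118,225) and (115,278); pin3 waits at (597,103).

servo_tool(plan=[[0.06, -0.87, 0, 0, 0, 0], [0.06, -0.87, 0, 0, 0, 0], [0.06, -0.87, 0, 0, 0, 0], [0.06, -0.87, 0, 0, 0, 0], [0.06, -0.87, 0, 0, 0, 0], [0.06, -0.87, 0, 0, 0, 0], [0, -0.05, 0, 0, 0, 0], [0, 0, 0, 0, 0, 0]])

```text
t: 71.62
eef_pos: [0.6462, -0.1587, 0.2437]
tcp_rot: [[0.99, 0.139, -0.0], [0.139, -0.99, 0.001], [-0.0, -0.001, -1.0]]
ft_force: [0.5, 0.0, -0.0]
grip_width: 0.0503
grip_force: 0.0
```

servo_tool(plan=[[0, 0, -0.6, 0, 0, 0], [0, 0, -0.9, 0, 0, 0], [0, 0, -0.9, 0, 0, 0], [0, 0, -0.9, 0, 0, 0], [0, 0, -0.8, 0, 0, 0], [0, 0, -0.5, 0, 0, 0], [0, 0, -0.15, 0, 0, 0], [0, 0, 0, 0, 0, 0]])

```text
t: 72.62
eef_pos: [0.6465, -0.1594, 0.1253]
tcp_rot: [[0.99, 0.139, 0.0], [0.139, -0.99, -0.0], [0.0, 0.0, -1.0]]
ft_force: [-0.1, 0.1, 0.4]
grip_width: 0.0507
grip_force: 0.0
```

servo_tool(plan=[[0, -0.06, 0, 0, 0, 0], [0, 0, 0, 0, 0, 0]])

```text
t: 72.88
eef_pos: [0.6465, -0.1613, 0.1258]
tcp_rot: [[0.99, 0.138, 0.001], [0.138, -0.99, -0.0], [0.001, 0.001, -1.0]]
ft_force: [-0.1, 0.4, -0.2]
grip_width: 0.0506
grip_force: 0.0
```

servo_tool(plan=[[0, 0, 0, 0, 0, 0], [0, 0, 0, 0, 0, 0], [0, 0, 0, 0, 0, 0], [0, 0, 0, 0, 0, 0]], fingers=0, force=50)

```text
t: 73.38
eef_pos: [0.6463, -0.1613, 0.1252]
tcp_rot: [[0.99, 0.138, 0.0], [0.138, -0.99, -0.001], [0.0, 0.001, -1.0]]
ft_force: [-0.3, -1.6, 0.8]
grip_width: 0.0319
grip_force: 50.0
```

servo_tool(plan=[[0, 0, 0.011, 0, 0, 1], [0, 0, 0.011, 0, 0, 1], [0, 0, 0.011, 0, 0, 1], [0, 0, 0.011, 0, 0, 1], [0, 0, 0.011, 0, 0, 1], [0, 0, 0.011, 0, 0, 1], [0, 0, 0.011, 0, 0, 1], [0, 0, 0.011, 0, 0, 1], [0, 0, 0.011, 0, 0, 1], [0, 0, 0.011, 0, 0, 1]])

```text
t: 74.62
eef_pos: [0.6454, -0.1602, 0.1257]
tcp_rot: [[0.529, 0.849, -0.002], [0.849, -0.529, 0.002], [0.001, -0.003, -1.0]]
ft_force: [2.5, 1.2, -9.8]
grip_width: 0.0317
grip_force: 50.0
```

servo_tool(plan=[[0, 0, 0, 0, 0, -1], [0, 0, 0.011, 0, 0, -1], [0, 0, 0.011, 0, 0, -1], [0, 0, 0.011, 0, 0, -1], [0, 0, 0.011, 0, 0, -1], [0, 0, 0.011, 0, 0, -1], [0, 0, 0.011, 0, 0, -1], [0, 0, 0.011, 0, 0, -1], [0, 0, 0.011, 0, 0, -1], [0, 0, 0.011, 0, 0, -1]])

```text
t: 75.88
eef_pos: [0.6459, -0.1613, 0.1273]
tcp_rot: [[0.99, 0.138, -0.001], [0.138, -0.99, -0.0], [-0.001, 0.0, -1.0]]
ft_force: [5.8, -2.2, -16.4]
grip_width: 0.0321
grip_force: 50.0
```

servo_tool(plan=[[0, 0, 0.011, 0, 0, -1], [0, 0, 0.011, 0, 0, -1], [0, 0, 0.011, 0, 0, -1], [0, 0, 0.011, 0, 0, -1], [0, 0, 0.011, 0, 0, -1], [0, 0, 0.011, 0, 0, -1], [0, 0, 0.011, 0, 0, -1], [0, 0, 0.011, 0, 0, -1], [0, 0, 0.011, 0, 0, -1], [0, 0, 0.011, 0, 0, -1]])

```text
t: 77.12
eef_pos: [0.6456, -0.1624, 0.1293]
tcp_rot: [[0.742, -0.671, -0.002], [-0.671, -0.742, -0.002], [0.0, 0.002, -1.0]]
ft_force: [6.8, -4.9, -17.2]
grip_width: 0.0317
grip_force: 50.0
```

servo_tool(plan=[[0.03, -0.02, 0, 0, 0, 1], [0, 0, 0.01, 0, 0, 1], [0, 0, 0.01, 0, 0, 1], [0, 0, 0.01, 0, 0, 1], [0, 0, 0.01, 0, 0, 1], [0, 0, 0.01, 0, 0, 1], [0, 0, 0.01, 0, 0, 1], [0, 0, 0.01, 0, 0, 1], [0, 0, 0.01, 0, 0, 1], [0, 0, 0.01, 0, 0, 1]])

```text
t: 78.38
eef_pos: [0.6461, -0.1613, 0.1313]
tcp_rot: [[0.99, 0.14, -0.002], [0.14, -0.99, 0.002], [-0.002, -0.002, -1.0]]
ft_force: [6.3, -1.1, -18.5]
grip_width: 0.0316
grip_force: 50.0
```

servo_tool(plan=[[0, 0, 0.01, 0, 0, 1], [0, 0, 0.01, 0, 0, 1], [0, 0, 0.01, 0, 0, 1], [0, 0, 0.01, 0, 0, 1], [0, 0, 0.01, 0, 0, 1], [0, 0, 0.01, 0, 0, 1], [0, 0, 0.01, 0, 0, 1], [0, 0, 0.01, 0, 0, 1], [0, 0, 0.01, 0, 0, 1], [0, 0, 0.01, 0, 0, 1]])

```text
t: 79.62
eef_pos: [0.6454, -0.1603, 0.1336]
tcp_rot: [[0.529, 0.849, -0.004], [0.849, -0.529, 0.003], [0.001, -0.005, -1.0]]
ft_force: [3.9, 0.2, -17.4]
grip_width: 0.0314
grip_force: 50.0
```

servo_tool(plan=[[0, 0, 0, 0, 0, -1], [0, 0, 0.01, 0, 0, -1], [0, 0, 0.01, 0, 0, -1], [0, 0, 0.01, 0, 0, -1], [0, 0, 0.01, 0, 0, -1], [0, 0, 0.01, 0, 0, -1], [0, 0, 0.01, 0, 0, -1], [0, 0, 0.01, 0, 0, -1], [0, 0, 0.01, 0, 0, -1], [0, 0, 0.01, 0, 0, -1]])

```text
t: 80.88
eef_pos: [0.646, -0.1613, 0.136]
tcp_rot: [[0.99, 0.138, -0.003], [0.138, -0.99, 0.001], [-0.003, -0.001, -1.0]]
ft_force: [4.8, -1.7, -17.7]
grip_width: 0.0319
grip_force: 50.0
```

servo_tool(plan=[[0, 0, 0.01, 0, 0, -1], [0, 0, 0.01, 0, 0, -1], [0, 0, 0.01, 0, 0, -1], [0, 0, 0.01, 0, 0, -1], [0, 0, 0.01, 0, 0, -1], [0, 0, 0.01, 0, 0, -1], [0, 0, 0.01, 0, 0, -1], [0, 0, 0.01, 0, 0, -1], [0, 0, 0.01, 0, 0, -1], [0, 0, 0.01, 0, 0, -1]])

```text
t: 82.12
eef_pos: [0.6456, -0.1623, 0.1383]
tcp_rot: [[0.742, -0.671, -0.003], [-0.671, -0.742, -0.001], [-0.002, 0.003, -1.0]]
ft_force: [5.3, -4.3, -18.8]
grip_width: 0.0316
grip_force: 50.0
```

```bash
python3 -c "
from h import *
print(tilt())"
```

```text
(np.float64(-0.016658114323598507), np.float64(0.0856292905527673), 1003)
```

servo_tool(plan=[[0, 0, 0, 0, 0, 1], [0, 0, 0.01, 0, 0, 1], [0, 0, 0.01, 0, 0, 1], [0, 0, 0.01, 0, 0, 1], [0, 0, 0.01, 0, 0, 1], [0, 0, 0.01, 0, 0, 1], [0, 0, 0.01, 0, 0, 1], [0, 0, 0.01, 0, 0, 1], [0, 0, 0.01, 0, 0, 1], [0, 0, 0.01, 0, 0, 1]])

```text
t: 83.42
eef_pos: [0.646, -0.1613, 0.1404]
tcp_rot: [[0.99, 0.14, -0.003], [0.14, -0.99, 0.002], [-0.002, -0.002, -1.0]]
ft_force: [5.5, -0.9, -20.0]
grip_width: 0.0314
grip_force: 50.0
```

servo_tool(plan=[[0, 0, 0.01, 0, 0, 1], [0, 0, 0.01, 0, 0, 1], [0, 0, 0.01, 0, 0, 1], [0, 0, 0.01, 0, 0, 1], [0, 0, 0.01, 0, 0, 1], [0, 0, 0.01, 0, 0, 1], [0, 0, 0.01, 0, 0, 1], [0, 0, 0.01, 0, 0, 1], [0, 0, 0.01, 0, 0, 1], [0, 0, 0.01, 0, 0, 1]])

```text
t: 84.68
eef_pos: [0.6454, -0.1603, 0.1428]
tcp_rot: [[0.529, 0.849, -0.004], [0.849, -0.529, 0.003], [0.001, -0.005, -1.0]]
ft_force: [4.8, 0.9, -17.9]
grip_width: 0.0316
grip_force: 50.0
```

servo_tool(plan=[[0, 0, 0, 0, 0, -1], [0, 0, 0.01, 0, 0, -1], [0, 0, 0.01, 0, 0, -1], [0, 0, 0.01, 0, 0, -1], [0, 0, 0.01, 0, 0, -1], [0, 0, 0.01, 0, 0, -1], [0, 0, 0.01, 0, 0, -1], [0, 0, 0.01, 0, 0, -1], [0, 0, 0.01, 0, 0, -1], [0, 0, 0.01, 0, 0, -1]])

```text
t: 85.92
eef_pos: [0.6459, -0.1613, 0.1454]
tcp_rot: [[0.991, 0.137, -0.003], [0.137, -0.991, 0.001], [-0.003, -0.001, -1.0]]
ft_force: [5.4, -1.7, -18.3]
grip_width: 0.0315
grip_force: 50.0
```

servo_tool(plan=[[0, 0, 0.01, 0, 0, -1], [0, 0, 0.01, 0, 0, -1], [0, 0, 0.01, 0, 0, -1], [0, 0, 0.01, 0, 0, -1], [0, 0, 0.01, 0, 0, -1], [0, 0, 0.01, 0, 0, -1], [0, 0, 0.01, 0, 0, -1], [0, 0, 0.01, 0, 0, -1], [0, 0, 0.01, 0, 0, -1], [0, 0, 0.01, 0, 0, -1]])

```text
t: 87.18
eef_pos: [0.6456, -0.1622, 0.1478]
tcp_rot: [[0.742, -0.671, -0.003], [-0.671, -0.742, -0.001], [-0.002, 0.003, -1.0]]
ft_force: [4.3, -3.5, -19.5]
grip_width: 0.0318
grip_force: 50.0
```

servo_tool(plan=[[0, 0, 0, 0, 0, 1], [0, 0, 0.01, 0, 0, 1], [0, 0, 0.01, 0, 0, 1], [0, 0, 0.01, 0, 0, 1], [0, 0, 0.01, 0, 0, 1], [0, 0, 0.01, 0, 0, 1], [0, 0, 0.01, 0, 0, 1], [0, 0, 0.01, 0, 0, 1], [0, 0, 0.01, 0, 0, 1], [0, 0, 0.01, 0, 0, 1]])

```text
t: 88.42
eef_pos: [0.6459, -0.1613, 0.1499]
tcp_rot: [[0.99, 0.14, -0.003], [0.14, -0.99, 0.002], [-0.003, -0.002, -1.0]]
ft_force: [5.9, -0.5, -19.2]
grip_width: 0.0317
grip_force: 50.0
```

servo_tool(plan=[[0, 0, 0.01, 0, 0, 1], [0, 0, 0.01, 0, 0, 1], [0, 0, 0.01, 0, 0, 1], [0, 0, 0.01, 0, 0, 1], [0, 0, 0.01, 0, 0, 1], [0, 0, 0.01, 0, 0, 1], [0, 0, 0.01, 0, 0, 1], [0, 0, 0.01, 0, 0, 1], [0, 0, 0.01, 0, 0, 1], [0, 0, 0.01, 0, 0, 1]])

```text
t: 89.68
eef_pos: [0.6454, -0.1604, 0.1523]
tcp_rot: [[0.528, 0.849, -0.004], [0.849, -0.528, 0.003], [0.001, -0.005, -1.0]]
ft_force: [4.6, 1.2, -18.4]
grip_width: 0.0318
grip_force: 50.0
```

servo_tool(plan=[[0, 0, 0, 0, 0, -1], [0, 0, 0.01, 0, 0, -1], [0, 0, 0.01, 0, 0, -1], [0, 0, 0.01, 0, 0, -1], [0, 0, 0.01, 0, 0, -1], [0, 0, 0.01, 0, 0, -1], [0, 0, 0.01, 0, 0, -1], [0, 0, 0.01, 0, 0, -1], [0, 0, 0.01, 0, 0, -1], [0, 0, 0.01, 0, 0, -1]])

```text
t: 90.92
eef_pos: [0.6458, -0.1612, 0.1548]
tcp_rot: [[0.991, 0.137, -0.003], [0.137, -0.991, 0.001], [-0.003, -0.001, -1.0]]
ft_force: [4.5, -1.3, -17.9]
grip_width: 0.0314
grip_force: 50.0
```

servo_tool(plan=[[0, 0, 0.01, 0, 0, -1], [0, 0, 0.01, 0, 0, -1], [0, 0, 0.01, 0, 0, -1], [0, 0, 0.01, 0, 0, -1], [0, 0, 0.01, 0, 0, -1], [0, 0, 0.01, 0, 0, -1], [0, 0, 0.01, 0, 0, -1], [0, 0, 0.01, 0, 0, -1], [0, 0, 0.01, 0, 0, -1], [0, 0, 0.01, 0, 0, -1]])

```text
t: 92.18
eef_pos: [0.6455, -0.1621, 0.1572]
tcp_rot: [[0.742, -0.671, -0.004], [-0.671, -0.742, -0.001], [-0.002, 0.003, -1.0]]
ft_force: [4.0, -4.0, -17.6]
grip_width: 0.0316
grip_force: 50.0
```

servo_tool(plan=[[0, 0, 0, 0, 0, 1], [0, 0, 0.01, 0, 0, 1], [0, 0, 0.01, 0, 0, 1], [0, 0, 0.01, 0, 0, 1], [0, 0, 0.01, 0, 0, 1], [0, 0, 0.01, 0, 0, 1], [0, 0, 0.01, 0, 0, 1], [0, 0, 0.01, 0, 0, 1], [0, 0, 0.01, 0, 0, 1], [0, 0, 0.01, 0, 0, 1]])

```text
t: 93.42
eef_pos: [0.6459, -0.161, 0.1593]
tcp_rot: [[0.99, 0.14, -0.003], [0.14, -0.99, 0.002], [-0.003, -0.002, -1.0]]
ft_force: [4.9, -0.2, -19.4]
grip_width: 0.0315
grip_force: 50.0
```

servo_tool(plan=[[0, 0, 0.01, 0, 0, 1], [0, 0, 0.01, 0, 0, 1], [0, 0, 0.01, 0, 0, 1], [0, 0, 0.01, 0, 0, 1], [0, 0, 0.01, 0, 0, 1], [0, 0, 0.01, 0, 0, 1], [0, 0, 0.01, 0, 0, 1], [0, 0, 0.01, 0, 0, 1], [0, 0, 0.01, 0, 0, 1], [0, 0, 0.01, 0, 0, 1]])

```text
t: 94.68
eef_pos: [0.6453, -0.1602, 0.1617]
tcp_rot: [[0.528, 0.849, -0.004], [0.849, -0.528, 0.004], [0.001, -0.006, -1.0]]
ft_force: [4.0, 0.8, -19.3]
grip_width: 0.0315
grip_force: 50.0
```

servo_tool(plan=[[0, 0, 0, 0, 0, -1], [0, 0, 0.01, 0, 0, -1], [0, 0, 0.01, 0, 0, -1], [0, 0, 0.01, 0, 0, -1], [0, 0, 0.01, 0, 0, -1], [0, 0, 0.01, 0, 0, -1], [0, 0, 0.01, 0, 0, -1], [0, 0, 0.01, 0, 0, -1], [0, 0, 0.01, 0, 0, -1], [0, 0, 0.01, 0, 0, -1]])

```text
t: 95.92
eef_pos: [0.6457, -0.1608, 0.164]
tcp_rot: [[0.991, 0.137, -0.004], [0.137, -0.991, 0.001], [-0.003, -0.002, -1.0]]
ft_force: [4.3, -0.1, -18.8]
grip_width: 0.0314
grip_force: 50.0
```

servo_tool(plan=[[0, 0, 0.01, 0, 0, -1], [0, 0, 0.01, 0, 0, -1], [0, 0, 0.01, 0, 0, -1], [0, 0, 0.01, 0, 0, -1], [0, 0, 0.01, 0, 0, -1], [0, 0, 0.01, 0, 0, -1], [0, 0, 0.01, 0, 0, -1], [0, 0, 0.01, 0, 0, -1], [0, 0, 0.01, 0, 0, -1], [0, 0, 0.01, 0, 0, -1]])

```text
t: 97.18
eef_pos: [0.6455, -0.1615, 0.1667]
tcp_rot: [[0.741, -0.671, -0.004], [-0.671, -0.741, 0.0], [-0.003, 0.003, -1.0]]
ft_force: [3.7, -1.7, -16.8]
grip_width: 0.032
grip_force: 50.0
```

servo_tool(plan=[[0, 0, 0, 0, 0, 1], [0, 0, 0.01, 0, 0, 1], [0, 0, 0.01, 0, 0, 1], [0, 0, 0.01, 0, 0, 1], [0, 0, 0.01, 0, 0, 1], [0, 0, 0.01, 0, 0, 1], [0, 0, 0.01, 0, 0, 1], [0, 0, 0.01, 0, 0, 1], [0, 0, 0.01, 0, 0, 1], [0, 0, 0.01, 0, 0, 1]])

```text
t: 98.42
eef_pos: [0.6463, -0.1609, 0.1723]
tcp_rot: [[0.99, 0.142, -0.002], [0.142, -0.99, 0.001], [-0.002, -0.001, -1.0]]
ft_force: [0.7, 0.3, -2.2]
grip_width: 0.0315
grip_force: 50.0
```

servo_tool(plan=[[0, 0, 0.5, 0, 0, -0.4], [0, 0, 0.8, 0, 0, -0.4], [0, 0, 0.9, 0, 0, -0.4], [0, 0, 0.9, 0, 0, -0.4], [0, 0.6, 0.25, 0, 0, -0.4], [-0.1, 1, 0, 0, 0, -0.4], [-0.1, 1, 0, 0, 0, -0.2], [-0.1, 1, 0, 0, 0, 0], [-0.1, 1, 0, 0, 0, 0], [-0.1, 1, 0, 0, 0, 0]])

```text
t: 99.68
eef_pos: [0.6347, -0.0203, 0.2589]
tcp_rot: [[0.996, -0.09, 0.002], [-0.09, -0.996, -0.0], [0.002, -0.0, -1.0]]
ft_force: [0.5, -0.4, -3.0]
grip_width: 0.0319
grip_force: 50.0
```

servo_tool(plan=[[-0.1, 1, 0, 0, 0, 0], [-0.1, 1, 0, 0, 0, 0], [-0.1, 1, 0, 0, 0, 0], [-0.1, 1, 0, 0, 0, 0], [-0.1, 1, 0, 0, 0, 0], [-0.1, 1, 0, 0, 0, 0], [-0.1, 0.6, 0, 0, 0, 0]])

```text
t: 100.55
eef_pos: [0.6169, 0.1455, 0.2586]
tcp_rot: [[0.996, -0.088, 0.002], [-0.088, -0.996, 0.001], [0.002, -0.001, -1.0]]
ft_force: [-0.2, -0.3, -2.5]
grip_width: 0.0317
grip_force: 50.0
```

```bash
python3 -c "
from h import *
d=caddy()
W=cloud(d);X,Y,Z=W[...,0],W[...,1],W[...,2]
m=(X>.42)&(X<.56)&(Y>.27)&(Y<.42)&(Z>.1)&(Z<.14);k,l,st,_=cv2.connectedComponentsWithStats(m.astype(np.uint8))
print([(W[l==i].mean(0).round(4),st[i,4]) for i in range(1,k)],ctrl.read_state()['eef_pos'],tilt())"
```

```text
caddy side 746 ((530.0394287109375, 336.8135681152344), (128.359619140625, 199.0676727294922), 84.7361831665039)
caddy top 448 ((528.3460083007812, 340.90399169921875), (121.91775512695312, 200.5495147705078), 84.7021255493164)
[(array([0.5287, 0.3364, 0.122 ]), np.int32(141)), (array([0.4723, 0.3429, 0.1216]), np.int32(145))] [0.61654106 0.14592769 0.25809141] (np.float64(0.03653821345574123), np.float64(0.08559149281853928), 1040)
```

servo_tool(plan=[[-0.16, 0.94, 0, 0, 0, 0], [-0.16, 0.94, 0, 0, 0, 0], [-0.16, 0.94, 0, 0, 0, 0], [-0.16, 0.94, 0, 0, 0, 0], [-0.16, 0.94, 0, 0, 0, 0], [-0.16, 0.94, 0, 0, 0, 0], [-0.16, 0.94, 0, 0, 0, 0], [-0.16, 0.94, 0, 0, 0, 0], [0, 0, 0, 0, 0, 0], [0, 0, 0, 0, 0, 0]])

```text
t: 101.95
eef_pos: [0.5853, 0.3307, 0.2568]
tcp_rot: [[0.996, -0.088, 0.0], [-0.088, -0.996, -0.001], [0.0, 0.001, -1.0]]
ft_force: [0.5, 0.2, -2.8]
grip_width: 0.0315
grip_force: 50.0
```

servo_tool(plan=[[0, 0, -0.6, 0, 0, 0], [0, 0, -0.9, 0, 0, 0], [0, 0, -0.9, 0, 0, 0], [0, 0, -0.9, 0, 0, 0], [0, 0, -0.9, 0, 0, 0], [0, 0, -0.9, 0, 0, 0], [0, 0, -0.8, 0, 0, 0], [0, 0, -0.4, 0, 0, 0], [0, 0, -0.25, 0, 0, 0], [0, 0, 0, 0, 0, 0]])

```text
t: 103.2
eef_pos: [0.585, 0.3316, 0.0932]
tcp_rot: [[0.996, -0.088, 0.0], [-0.088, -0.996, 0.0], [0.0, -0.0, -1.0]]
ft_force: [-0.7, -1.3, -1.7]
grip_width: 0.0315
grip_force: 50.0
```

servo_tool(plan=[[0, 0, -0.06, 0, 0, 0], [0, 0, 0, 0, 0, 0]])

```text
t: 103.45
eef_pos: [0.5852, 0.3318, 0.0923]
tcp_rot: [[0.996, -0.088, 0.001], [-0.088, -0.996, 0.0], [0.001, -0.0, -1.0]]
ft_force: [-0.5, 0.2, -2.0]
grip_width: 0.0318
grip_force: 50.0
```

servo_tool(plan=[[0, 0, 0, 0, 0, 0], [0, 0, 0, 0, 0, 0], [0, 0, 0, 0, 0, 0]], fingers=0.55)

```text
t: 103.82
eef_pos: [0.5851, 0.3317, 0.0921]
tcp_rot: [[0.996, -0.088, 0.001], [-0.088, -0.996, 0.0], [0.0, -0.0, -1.0]]
ft_force: [-0.5, 0.2, -0.5]
grip_width: 0.0509
grip_force: 0.0
```

servo_tool(plan=[[0, 0, 0.5, 0, 0, 0], [0, 0, 1, 0, 0, 0], [0, 0, 1, 0, 0, 0], [0, 0, 1, 0, 0, 0], [0, -0.6, 1, 0, 0, 0.4], [-0.2, -1, 0.5, 0, 0, 0.4], [-0.2, -1, 0, 0, 0, 0.4], [-0.2, -1, 0, 0, 0, 0.4], [-0.2, -1, 0, 0, 0, 0.4], [-0.2, -1, 0, 0, 0, 0.1]], fingers=0.45)

```text
t: 105.08
eef_pos: [0.5599, 0.1909, 0.2179]
tcp_rot: [[0.995, 0.096, 0.001], [0.096, -0.995, 0.0], [0.001, -0.0, -1.0]]
ft_force: [0.3, 0.7, 0.3]
grip_width: 0.0411
grip_force: 0.0
```

servo_tool(plan=[[-0.2, -0.9, 0, 0, 0, 0], [-0.2, -0.9, 0, 0, 0, 0], [-0.2, -0.9, 0, 0, 0, 0], [-0.2, -0.6, 0, 0, 0, 0], [0, 0, 0, 0, 0, 0], [0, 0, 0, 0, 0, 0]], fingers=0.4)

```text
t: 105.82
eef_pos: [0.5401, 0.1101, 0.2171]
tcp_rot: [[0.995, 0.096, 0.001], [0.096, -0.995, 0.001], [0.001, -0.001, -1.0]]
ft_force: [0.5, 0.1, -0.2]
grip_width: 0.0369
grip_force: 0.0
```

```bash
python3 -c "
from h import *
d=caddy();cv2.imwrite('pics/t4.png',cv2.resize(d['image'][130:270,130:400],None,fx=2.8,fy=2.8))
W=cloud(d);X,Y,Z=W[...,0],W[...,1],W[...,2]
m=(X>.5)&(X<.61)&(Y>.07)&(Y<.15)&(Z>.055)&(Z<.09);print(np.percentile(W[m][:,1],[2,50,98]),W[m][:,2].max(),m.sum())
W=cloud(cap('side'));X,Y,Z=W[...,0],W[...,1],W[...,2]
m=(X>.5)&(X<.61)&(Y>.08)&(Y<.15)&(Z>.065)&(Z<.09);p=W[m];print(len(p),p[:,2].max()); r=cv2.fitLine(p[:,:2].astype(np.float32),2,0,.01,.01);print(r.ravel())"
```

```text
caddy side 720 ((529.9180908203125, 335.4880676269531), (127.22412872314453, 199.42959594726562), 84.31304168701172)
caddy top 496 ((528.4201049804688, 340.84295654296875), (122.26663970947266, 200.48912048339844), 84.5218276977539)Traceback (most recent call last):
  File "<string>", line 5, in <module>
    m=(X>.5)&(X<.61)&(Y>.07)&(Y<.15)&(Z>.055)&(Z<.09);print(np.percentile(W[m][:,1],[2,50,98]),W[m][:,2].max(),m.sum())
                                                            ~~~~~~~~~~~~~^^^^^^^^^^^^^^^^^^^^^
    return _quantile_unchecked(
        a, q, axis, out, overwrite_input, method, keepdims, weights)
    return _ureduce(a,
                    func=_quantile_ureduce_func,
    ...<5 lines>...
                    overwrite_input=overwrite_input,
                    method=method)
    r = func(a, **kwargs)
    result = _quantile(arr,
                       quantiles=q,
    ...<2 lines>...
                       out=out,
                       weights=wgt)
    slices_having_nans = np.isnan(arr[-1, ...])
                                  ~~~^^^^^^^^^
IndexError: index -1 is out of bounds for axis 0 with size 0
```

View pics/t4.png

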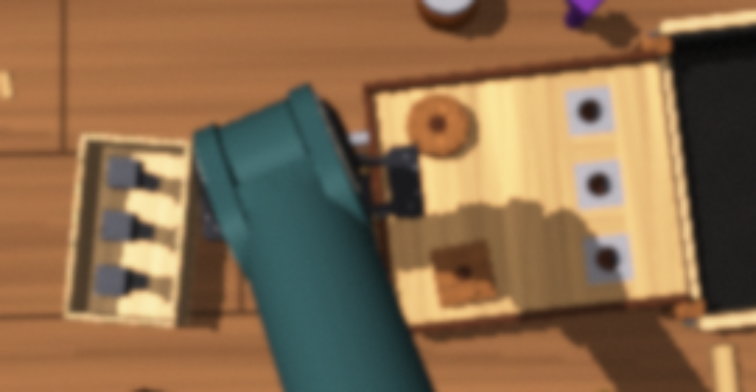

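Three pins stand in the caddy (118,172/225/278), the bores are empty, and blocks are at (440,125) and (463,272).

```bash
python3 -c "
from h import *
W=np.load('top0.npy');X,Y,Z=W[...,0],W[...,1],W[...,2]
for x in(.49,.54,.59):
  m=(abs(X-x)<.012)&(Y>.08)&(Y<.16)&(Z>.06)&(Z<.1);p=W[m];print(x,len(p),p[:,1].min(),p[:,1].mean(),p[:,1].max(),p[:,2].max())"
```

```text
0.49 38 0.10390237971633223 0.11016179937581816 0.1162135458845979 0.08411214986373095
0.54 38 0.10920927702764241 0.11528523254000744 0.12169924527949799 0.08431694000357759
0.59 37 0.11452656264073235 0.12018679023428688 0.1272414951153456 0.08583835005397633
```

servo_tool(plan=[[0, 0.2, -0.6, 0, 0, 0], [0, 0, -0.8, 0, 0, 0], [0, 0, -0.8, 0, 0, 0], [0, 0, -0.8, 0, 0, 0], [0, 0, 0, 0, 0, 0], [0, 0, 0, 0, 0, 0]])

```text
t: 106.68
eef_pos: [0.54, 0.1147, 0.1418]
tcp_rot: [[0.995, 0.096, 0.0], [0.096, -0.995, 0.0], [0.0, -0.0, -1.0]]
ft_force: [-0.4, -0.2, 0.0]
grip_width: 0.037
grip_force: 0.0
```

servo_tool(plan=[[0, 0.03, -0.5, 0, 0, 0], [0, 0, -0.7, 0, 0, 0], [0, 0, -0.7, 0, 0, 0], [0, 0, -0.7, 0, 0, 0], [0, 0, -0.5, 0, 0, 0], [0, 0, -0.3, 0, 0, 0], [0, 0, 0, 0, 0, 0]])

```text
t: 107.55
eef_pos: [0.5396, 0.1149, 0.0562]
tcp_rot: [[0.995, 0.095, -0.001], [0.095, -0.995, -0.0], [-0.001, 0.0, -1.0]]
ft_force: [0.1, 0.1, 0.1]
grip_width: 0.0367
grip_force: 0.0
```

servo_tool(plan=[[0, 0, 0, 0, 0, 0], [0, 0, 0, 0, 0, 0], [0, 0, 0, 0, 0, 0], [0, 0, 0, 0, 0, 0], [0, 0, 0, 0, 0, 0]], fingers=0, force=40)

```text
t: 108.18
eef_pos: [0.5404, 0.1144, 0.0573]
tcp_rot: [[0.995, 0.095, 0.001], [0.095, -0.995, -0.001], [0.001, 0.001, -1.0]]
ft_force: [-0.9, -2.7, 5.4]
grip_width: 0.0128
grip_force: 40.0
```

```bash
python3 -c "
import numpy as np
t=np.radians(np.r_[0,1,np.arange(3,36,2.5),35.5]);t=np.radians(np.r_[0,1,3,5.5,8,10.5,13,15.5,18,20.5,23,25.5,28,30.5,33,35,35.5])
y=365*np.cos(t)+18.7*np.sin(t);z=365*np.sin(t)-18.7*np.cos(t)
a=np.diff(y);b=np.diff(z);d=np.degrees(np.diff(t))
for r in np.c_[-.094*a/25,.9956*a/25,b/25,d/5*.9956,d/5*.094]:print(np.round(r,3).tolist())"
```

```text
[-0.001, 0.011, 0.255, 0.199, 0.019]
[-0.001, 0.008, 0.51, 0.398, 0.038]
[0.001, -0.015, 0.638, 0.498, 0.047]
[0.004, -0.042, 0.636, 0.498, 0.047]
[0.007, -0.07, 0.634, 0.498, 0.047]
[0.009, -0.097, 0.63, 0.498, 0.047]
[0.012, -0.125, 0.625, 0.498, 0.047]
[0.014, -0.152, 0.619, 0.498, 0.047]
[0.017, -0.178, 0.612, 0.498, 0.047]
[0.019, -0.205, 0.604, 0.498, 0.047]
[0.022, -0.231, 0.594, 0.498, 0.047]
[0.024, -0.256, 0.584, 0.498, 0.047]
[0.027, -0.282, 0.572, 0.498, 0.047]
[0.029, -0.306, 0.559, 0.498, 0.047]
[0.025, -0.262, 0.437, 0.398, 0.038]
[0.006, -0.068, 0.108, 0.1, 0.009]
```

servo_tool(plan=[[0, 0.01, 0.255, 0.2, 0.019, 0], [0, 0.01, 0.51, 0.4, 0.038, 0], [0, -0.015, 0.638, 0.5, 0.047, 0], [0.004, -0.042, 0.636, 0.5, 0.047, 0], [0.007, -0.07, 0.634, 0.5, 0.047, 0]])

```text
t: 108.8
eef_pos: [0.5405, 0.1116, 0.1238]
tcp_rot: [[0.996, 0.093, -0.016], [0.095, -0.978, 0.184], [0.001, -0.185, -0.983]]
ft_force: [3.0, -2.0, -6.0]
grip_width: 0.0127
grip_force: 40.0
```

servo_tool(plan=[[0.009, -0.097, 0.63, 0.5, 0.047, 0], [0.012, -0.125, 0.625, 0.5, 0.047, 0], [0.014, -0.152, 0.619, 0.5, 0.047, 0], [0, 0, 0, 0, 0, 0]])

```text
t: 109.3
eef_pos: [0.5415, 0.1022, 0.1706]
tcp_rot: [[0.996, 0.089, -0.028], [0.093, -0.946, 0.31], [0.002, -0.311, -0.95]]
ft_force: [1.9, -0.7, -5.5]
grip_width: 0.0128
grip_force: 40.0
```

```bash
python3 -c "
from h import *
s=ctrl.read_state();print(s['q'],s['wrist_torque'])
d=cap('side');cv2.imwrite('pics/s5.png',d['image'])"
```

```text
[ 0.39603353  0.44667852 -0.57454686  1.87275303 -0.10275464  0.87552427
 -1.54251441] [-0.76320421 -0.65439798 -0.19024623]
```

View pics/s5.png

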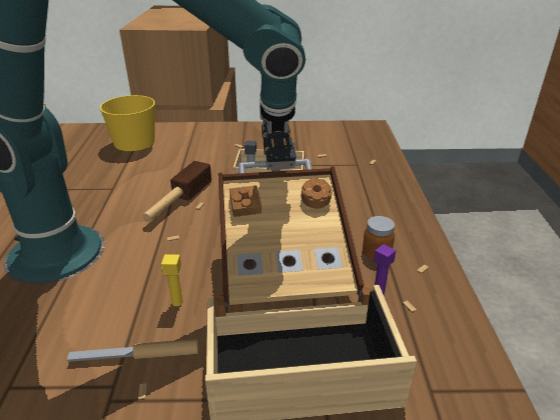

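Board tilted 18°, both blocks still at the top (245,200), (316,192), handle held. Carry on to 35.5° and hold.

servo_tool(plan=[[0.017, -0.178, 0.612, 0.5, 0.047, 0], [0.019, -0.205, 0.604, 0.5, 0.047, 0], [0.022, -0.231, 0.594, 0.5, 0.047, 0], [0.024, -0.256, 0.584, 0.5, 0.047, 0], [0.027, -0.282, 0.572, 0.5, 0.047, 0], [0.029, -0.306, 0.559, 0.5, 0.047, 0], [0.025, -0.262, 0.437, 0.4, 0.038, 0], [0.006, -0.068, 0.108, 0.1, 0.009, 0], [0, 0, 0, 0, 0, 0], [0, 0, 0, 0, 0, 0]])

```text
t: 110.6
eef_pos: [0.5456, 0.0578, 0.2716]
tcp_rot: [[0.996, 0.078, -0.054], [0.095, -0.81, 0.579], [0.002, -0.582, -0.814]]
ft_force: [5.5, -2.5, -6.5]
grip_width: 0.0132
grip_force: 40.0
```

servo_tool(plan=[[0, 0, 0, 0, 0, 0], [0, 0, 0, 0, 0, 0], [0, 0, 0, 0, 0, 0], [0, 0, 0, 0, 0, 0], [0, 0, 0, 0, 0, 0], [0, 0, 0, 0, 0, 0], [0, 0, 0, 0, 0, 0], [0, 0, 0, 0, 0, 0]])

```text
t: 111.6
eef_pos: [0.5457, 0.0578, 0.2717]
tcp_rot: [[0.996, 0.078, -0.054], [0.095, -0.81, 0.579], [0.002, -0.581, -0.814]]
ft_force: [4.2, -2.9, -5.5]
grip_width: 0.0129
grip_force: 40.0
```

```bash
python3 -c "
from h import *
d=cap('side');cv2.imwrite('pics/s6.png',d['image'])
W=cloud(d);X,Y,Z=W[...,0],W[...,1],W[...,2]
v,u=np.mgrid[:420,:560];m=(u>238)&(u<340)&(v>205)&(v<240);p=W[m];p=p[~np.isnan(p[:,0])]
c=np.linalg.lstsq(np.c_[p[:,:2],np.ones(len(p))],p[:,2],rcond=None)[0];print(np.degrees(np.arctan(np.hypot(*c[:2]))))"
```

```text
35.01283456953295
```

View pics/s6.png

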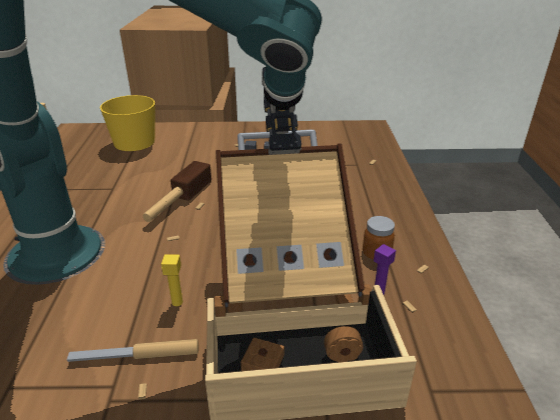

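Both blocks are in the catch box (263,355), (343,345); tilt measures 35.0°. A further degree for margin, a hold, then lower.

servo_tool(plan=[[0.013, -0.137, 0.213, 0.2, 0.019, 0], [0, 0, 0, 0, 0, 0], [0, 0, 0, 0, 0, 0], [0, 0, 0, 0, 0, 0], [0, 0, 0, 0, 0, 0], [0, 0, 0, 0, 0, 0], [0, 0, 0, 0, 0, 0], [0, 0, 0, 0, 0, 0], [-0.013, 0.137, -0.213, -0.2, -0.019, 0], [-0.006, 0.068, -0.108, -0.1, -0.009, 0]])

```text
t: 112.9
eef_pos: [0.5455, 0.0597, 0.2687]
tcp_rot: [[0.995, 0.079, -0.053], [0.095, -0.815, 0.571], [0.002, -0.573, -0.819]]
ft_force: [5.6, -4.1, -6.6]
grip_width: 0.0127
grip_force: 40.0
```

servo_tool(plan=[[-0.025, 0.262, -0.437, -0.4, -0.038, 0], [-0.029, 0.306, -0.559, -0.5, -0.047, 0], [-0.027, 0.282, -0.572, -0.5, -0.047, 0], [-0.024, 0.256, -0.584, -0.5, -0.047, 0], [-0.022, 0.231, -0.594, -0.5, -0.047, 0], [-0.019, 0.205, -0.604, -0.5, -0.047, 0], [-0.017, 0.178, -0.612, -0.5, -0.047, 0], [-0.014, 0.152, -0.619, -0.5, -0.047, 0], [-0.012, 0.125, -0.625, -0.5, -0.047, 0], [-0.009, 0.097, -0.63, -0.5, -0.047, 0]])

```text
t: 114.15
eef_pos: [0.5405, 0.1117, 0.1231]
tcp_rot: [[0.995, 0.095, -0.016], [0.096, -0.979, 0.179], [0.002, -0.179, -0.984]]
ft_force: [5.8, -6.2, -4.6]
grip_width: 0.0127
grip_force: 40.0
```

servo_tool(plan=[[-0.007, 0.07, -0.634, -0.5, -0.047, 0], [-0.004, 0.042, -0.636, -0.5, -0.047, 0], [0, 0.015, -0.638, -0.5, -0.047, 0], [0, -0.01, -0.4, -0.3, -0.028, 0], [0, -0.01, -0.25, -0.2, -0.019, 0], [0, 0, -0.1, -0.1, -0.01, 0], [0, 0, 0, 0, 0, 0], [0, 0, 0, 0, 0, 0]])

```text
t: 115.15
eef_pos: [0.5403, 0.1143, 0.0574]
tcp_rot: [[0.995, 0.096, 0.001], [0.096, -0.995, -0.002], [0.001, 0.002, -1.0]]
ft_force: [5.1, -4.9, -2.9]
grip_width: 0.0129
grip_force: 40.0
```

servo_tool(plan=[[0, 0, 0, 0, 0, 0], [0, 0, 0, 0, 0, 0], [0, 0, 0, 0, 0, 0], [0, 0, 0, 0, 0, 0]], fingers=0.4)

```text
t: 115.65
eef_pos: [0.5395, 0.1154, 0.0572]
tcp_rot: [[0.995, 0.096, -0.0], [0.096, -0.995, 0.0], [-0.0, -0.0, -1.0]]
ft_force: [0.7, -0.8, 0.0]
grip_width: 0.0372
grip_force: 0.0
```

servo_tool(plan=[[0, 0, 0.3, 0, 0, 0], [0, 0, 0.8, 0, 0, 0], [0, 0, 1, 0, 0, 0], [0, 0, 1, 0, 0, 0], [0, 0, 1, 0, 0, 0], [0, 0, 1, 0, 0, 0], [0, 0, 1, 0, 0, 0], [0, 0, 0.5, 0, 0, 0], [0, 0, 0, 0, 0, 0], [0, 0, 0, 0, 0, 0]])

```text
t: 116.9
eef_pos: [0.5393, 0.1146, 0.2212]
tcp_rot: [[0.995, 0.095, -0.002], [0.095, -0.995, -0.0], [-0.002, 0.0, -1.0]]
ft_force: [0.2, -0.0, 1.0]
grip_width: 0.0365
grip_force: 0.0
```

```bash
python3 -c "
from h import *
print(tilt());d=cap('side');cv2.imwrite('pics/s7.png',d['image']);d=caddy();cv2.imwrite('pics/t7.png',d['image'])"
```

```text
(np.float64(-0.00223146740700003), np.float64(0.08557064951714088), 1042)
caddy side 760 ((530.2268676757812, 336.87445068359375), (128.71627807617188, 199.2461395263672), 84.67542266845703)
caddy top 456 ((528.279052734375, 340.2621154785156), (121.8918685913086, 200.52084350585938), 84.71940612792969)
```

View pics/s7.png

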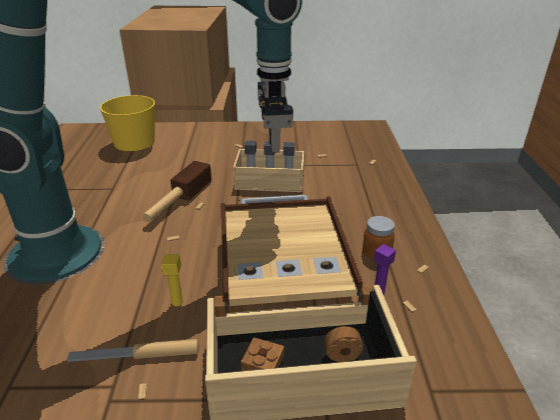

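View pics/t7.png

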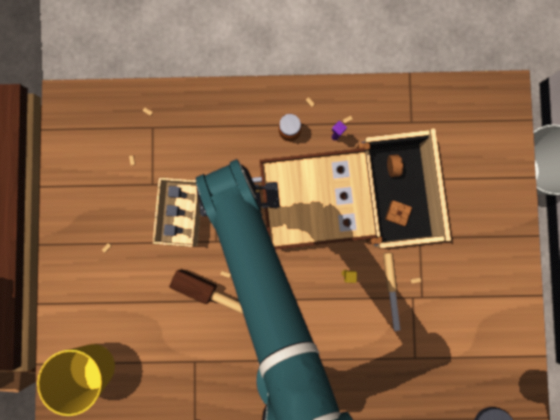

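Board level (tilt 0.0°), all three pins standing in the caddy (175,212), both blocks in the box (396,165), (398,212), mallet, jar, chisel and decoys untouched, gripper clear.

```bash
python3 -c "
from station import ctrl
print(ctrl.finish_job())"
```

```text
the job is handed in; nothing more can be done
None
```

The job is done and handed in: all three pins are standing in the caddy, the board went to about 35 degrees so both blocks slid into the catch box, and it is level again with the mallet, jar and chisel left alone.

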